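# Ready the sampler: carrier pinned and clamped, rinse pot open, bottles loaded

## Robot

A 7-joint arm with a two-finger parallel gripper is mounted at the origin on a cart in front of the work surface, level with it; the furniture and walls round the work are solid. World frame = base frame: x ahead of the robot, y to its left, z up, the work surface at z = 0. Lengths are in m, angles in rad, forces in N, time in s.
With the tool pointing down it reaches from about 0.4 to 0.925 m from the base axis. Payload 4.1 kg.
Tool frame: the origin (TCP) lies at the centre of the arm's flange, where the gripper is bolted on; the fingertips stand 173 mm ahead of it and the grasp point (between the pads) lies 155 mm ahead of it; z points along the fingers, y is the line along which they close (so a half turn about z gives the same grasp; the last joint's range is limited). The gripper opens to 85 mm and grips with 20 to 120 N. Pads are 22 mm wide; open, the fingers measure 114 mm over their backs; the gripper's body (76 mm by 85 mm) begins 54 mm behind the grasp point. The pads swing forward as they close: fully open they stand 13 mm farther back than shut.
Start: joints at [-1.282, 0.398, 0.045, 1.537, -0.019, 1.207, -0.051], TCP at [0.246, 0.602, 0.405] pointing down, gripper open.
Joint ranges: [-2.82, 2.82], [-0.49, 2.23], [-1.37, 1.46], [0, 2.46], [-1.36, 4.5], [0.23, 2], [-2.94, 2.94]. Speed limits (rad/s): [2.57, 2.57, 3.14, 3.14, 3.14, 3.14, 3.14].

## Interface

Orientations are given as a rotation vector (axis times angle).
In Python, from workcell import observe, capture, get_calibration, hand_in, find_in, outline_of gives the robot as it stands.
- The arm moves only by the tool apply_moves, never from a script. Its argument "steps" is text: rows parted by semicolons, each of 7 numbers parted by spaces: the shift along the world's x, y, z in m, then the turn, a rotation vector about the world's x, y, z in rad, then the opening, from -1 (shut) to 1 (fully open). A call has 1 to 20 rows; each row is the pose to reach, as a shift and turn from the pose commanded when the call began; what a row does not reach only later rows make up. A row lasts 1/12 s, in which the tool goes at most 41.7 mm and 7.16 degrees, less where a joint would pass 70% of its speed; a pose out of reach is approached as far as the arm can. A call with a gripper value outside its range is refused whole. The fingers move at their own pace and stop on an object; the grip force is fixed at half the most. Time passes only in rows, so rows that repeat a pose let the fingers close. It gives the time, the measured TCP pose, the force, the opening and the grip force at its end, in the units of the state.
- observe(): the state, without advancing time (a new reading comes with each control period).
- capture(name): name is "scene" or "top"; returns the picture (384x512x3 uint8, blue, green, red); there is no depth.
- get_calibration(name): a dict with "fx", "fy", "cx", "cy" (pixels), "R" (3x3) and "t" (3): a world point X has camera coordinates R X + t. Camera axes: x right, y down, z forward; pixel columns grow to the right and rows downward; lengths in m; the calibration is good to about 2 mm. A picture is of the moment at which its call begins. get_calibration takes no time and is no camera call.
- hand_in(): hands the job in; it is judged then, once.
Trained networks look in the newest picture that a camera, given by its name, has taken for a name from the list of things; names that differ only in an ending like _2 or _b are one class to them, and where a whole thing is asked for, a point or a joint stands for the part that bears it (a point fixed in the world has none). Each returns a list of dicts, best first, with "conf" (0 to 1); they miss things now and then, are a little off and sometimes report something else, mostly with a low value. They report only what shows in the picture. A call takes as long as a camera call. They do not tell look-alikes from the thing itself.
- find_in(label, camera): "position" ([x, y, z] in m, in world coordinates, good to about 4 mm: the middle of the surface that is visible of it).
- outline_of(label, camera): "pixels" (384x512 bool, what is visible of it).
The state is a dict: "time_s": time; "qpos": joint angles; "joint_velocities": joint speeds; "joint_efforts": joint torques, N m; "ee_pos": TCP position; "ee_rot": TCP orientation; "force": force on the tool from outside, world axes, zero at the start; "ft_torque": the same for the moment, N m; "grip_width": opening from 0.0 (shut) to 1.0 (fully open); "grip_force": force on a finger pad.
Only numpy, scipy, OpenCV 4.12 (cv2) and the standard library are available. Lean on these libraries where they do the work, as an engineer would, in place of code of your own. Each camera call takes 0.05 s, during which the arm holds its last target. There are 200 camera calls.

## Task

Get the bench sampler ready for its control run. First slide the reagent carrier along the sampler's bed, never lifting it, against the rear fence and along to the left until both its holes drop over the two fixed locating pins and it lies flat, and swing the clamp at the bed's front left corner fully over its plate. Then turn the rinse pot's bayonet lid anticlockwise until its lugs reach the slots, lift it off and lay it flat, handle up, on the worktop, and stand every amber bottle (two or three, to the right of the sampler) upright in a nest of its own size on the carrier, without disturbing the other things on the bench.

Things in the scene. Friction and masses are not known exactly. Their poses are not given: they have to be found in the camera images.
- sampler: the bench sampler, fixed, turned by up to 0.08 rad: an aluminium bed 195 mm deep (its x, away from the robot) and 392 mm wide (its y), surface 30 mm above the worktop; origin at worktop height under the bed's middle. Behind the bed a white housing, x +98 to +186 mm, 118 mm high, with a parked probe arm up to 205 mm high
- fence (a point): middle of the front face's foot of the steel fence along the bed's rear edge, on the bed surface (sampler x +86 mm); the fence stands 10 mm above the bed and runs 186 mm to either side
- home (a point): point on the bed surface where the carrier's origin lies when it is home, with the carrier's axes parallel to this point's (the sampler's); a home carrier has 1 mm to the fence
- pin_rear (a point): tip of the rear locating pin: steel, fixed, 10 mm thick with a rounded nose, 5 mm high above the bed; 85 mm to the left (+y) of point home and 40 mm behind it (+x)
- pin_front (a point): tip of the front locating pin, the same, 80 mm in front (-x) of the rear one
- clamp (a joint): the swing clamp at the bed's front left corner, rad: 0 open (its 50 mm steel arm points along sampler +y), grows clockwise seen from above to 1.6 at its stop (arm points along +x, its end over the front edge of the home carrier, 1.5 mm above the plate). Starts between 0 and 0.25; stays where it is left, a push of 1 to 2 N on the knob turns it
- clamp_knob (a point): middle of the clamp's upright black knob, round, 12 mm thick and 16 mm high, 26.5 mm above the bed; it stands on the arm, whose top is 18.5 mm above the bed, 36 mm from the pivot
- clamp_pivot (a point): point on the clamp's upright pivot axis, at the height of the knob's middle; sampler x -62, y +162 mm
- carrier: the reagent carrier, loose, 0.6 kg: a grey plate 110 mm (its x) by 245 mm (its y, -125 to +120 mm) by 12 mm thick, too wide to grip; origin on its underside, midway in x. It starts on the bed 65 to 95 mm short of home along y, 20 to 32 mm off its home in x and turned by up to 0.12 rad. About 4 N slide it, 5 to 12 N push it up over the pins; once dropped it stops hard
- hole_round (a point): underside of the carrier's round through-hole (15 mm wide) for the rear pin, at carrier x +40, y +85 mm. A second hole, a slot 19 mm in x by 15 mm in y, is at x -40, y +85 mm for the front pin. With the carrier's rear edge against the fence the holes are in line with the pins
- lip (a point): middle of the tip of the lip at the carrier's left (+y) end, turned up at 25 degrees (carrier y +136 mm): it climbs over the pins when the carrier is pushed to +y; the carrier then rides on them, its left end raised about 5 mm, until the holes come over the pins and it drops flat
- nest_large (a point): middle of the floor of the large nest, on the plate's top, 12 mm above the carrier's underside: a round sleeve 50 mm wide inside, 3 mm thick, 30 mm high, at carrier y -12 mm; for the calibrator bottle
- nest_small_mid (a point): the same of the middle nest, a sleeve 42 mm wide inside, 3 mm thick, 24 mm high, at carrier y +40 mm; for either control bottle
- nest_small_end (a point): the same of the end nest, a sleeve 42 mm wide inside, 3 mm thick, 24 mm high, at carrier y +90 mm; for either control bottle
- pot (a point): middle of the mouth of the round white rinse pot, a fixed part of the carrier at its right end (carrier y -79 mm): 76 mm wide outside, 34 mm high above the plate; this point is level with its rim. Two lips overhang inside the rim; the two slots between them lie at carrier +x and -x, each marked by a rib on the pot's outer wall
- pot_lid: the pot's bayonet lid, loose, 80 g: a grey disc 74 mm wide, 4 mm thick, its underside (on the rim) 10 mm above the origin; below it a plug 50 mm wide with two lugs along +x and -x, 64 mm over the lugs. Origin at the middle of the plug's underside, z up. It starts with its x axis 0.9 to 1.4 rad clockwise (from above) of the carrier's x axis
- lid_bar (a point): middle of the lid's black bar handle, along the lid's x: 52 mm long, 14 mm wide, 13 to 32 mm above the lid's origin. Turn it anticlockwise until it is parallel to the carrier's x axis within 0.15 rad, where the lugs are in the slots (a stop ends the turn about 0.09 rad past parallel), then lift it straight up 20 mm or more
- calibrator: the larger amber bottle, 44 mm wide, body 69 mm high, cap 24 mm wide up to 78 mm, 60 g; origin at the middle of its base, z up; stands on the worktop to the right of the sampler; may be absent (None)
- control_low: smaller amber bottle, 36 mm wide, body 55 mm high, cap 19 mm wide up to 62 mm, 35 g; origin at the middle of its base, z up; stands to the right of the sampler; may be absent (None)
- control_high: the other smaller amber bottle, of the same size, origin likewise; stands to the right of the sampler; may be absent (None)
- specimen_cup_2: bystander: lidded specimen cup 66 mm wide, 70 mm high, behind the bottles; leave alone
- tape_roll: bystander: roll of tape 69 mm wide, 19 mm high, at the left rear; leave alone. In front of it the worktop left of the bed, at x 0.42 and 275 mm to the left of the sampler's origin, is free for the lid
There are look-alikes about, which are no part of the job. Leave any purple look-alike of the control_high alone.

How it is judged:
On the way, in this order (a step that is already met when the one before it is completed fails the run):
1. the carrier lies home, dropped flat over both pins (x of carrier in the frame of home between -0.004 and 0.004 m and y of carrier in the frame of home between -0.004 and 0.004 m and z of carrier in the frame of home below 0.002 m and angle between carrier's own z axis and vertical below 0.015 rad), for 0.2 s.
2. the clamp is swung over the plate of the home carrier (all of step 1 and value of joint clamp above 1.4 rad), for 0.2 s.
At the end, for the whole second after the job is handed in: carrier flat over both pins, within 4 mm of home (2 mm in height), clamp over it (above 1.4 rad); lid flat on the worktop, handle up; calibrator in the large nest, each control bottle in a small one, upright, within 6 mm of the middle and on the floor; all at rest (all of step 2 and height (world z) of pot_lid below 0.012 m and angle between pot_lid's own z axis and vertical below 0.1 rad and linear speed of each of pot_lid, calibrator below 0.02 m/s and horizontal distance between calibrator and nest_large below 0.006 m and z of calibrator in the frame of nest_large between -0.003 and 0.003 m and angle between calibrator's own z axis and vertical below 0.08 rad and ((horizontal distance between control_low and nest_small_mid below 0.006 m and z of control_low in the frame of nest_small_mid between -0.003 and 0.003 m and angle between control_low's own z axis and vertical below 0.08 rad and linear speed of control_low below 0.02 m/s) or (horizontal distance between control_low and nest_small_end below 0.006 m and z of control_low in the frame of nest_small_end between -0.003 and 0.003 m and angle between control_low's own z axis and vertical below 0.08 rad and linear speed of control_low below 0.02 m/s)) and ((horizontal distance between control_high and nest_small_mid below 0.006 m and z of control_high in the frame of nest_small_mid between -0.003 and 0.003 m and angle between control_high's own z axis and vertical below 0.08 rad and linear speed of control_high below 0.02 m/s) or (horizontal distance between control_high and nest_small_end below 0.006 m and z of control_high in the frame of nest_small_end between -0.003 and 0.003 m and angle between control_high's own z axis and vertical below 0.08 rad and linear speed of control_high below 0.02 m/s))); the robot touches nothing.
It fails at once if the carrier is lifted off the bed (z of carrier in the frame of home above 0.02 m).
It fails at once if a bottle is set on the carrier while the carrier is not home ((y of carrier in the frame of home below -0.012 m or z of carrier in the frame of home above 0.006 m) and contact force between any of calibrator, control_low, control_high and carrier above 0.1 N).
It fails at once if the lid comes off while the carrier is not home and clamped (((y of carrier in the frame of home below -0.012 m or z of carrier in the frame of home above 0.006 m) or value of joint clamp below 1.2 rad) and z of pot_lid in the frame of pot above 0.01 m).
It fails at once if the specimen cup or the tape roll is moved more than 3 cm (distance of any of specimen_cup_2, tape_roll from where it was at the start of the episode above 0.03 m).
Of calibrator, control_low, control_high only 2 to 3 are there at a start; the rules pass over those that are not, and their reading is None.
At some moment in a run one of calibrator, control_low, control_high may be knocked a few centimetres aside while the robot is not near it.
It also fails if it takes over 210 s, if anything falls off the work surface, if the arm or the gripper's body presses on something with over 40 N, if the wrist force passes 120 N, or if a joint passes its speed limit or range.

## Working session

There is one attempt and no reset: what is moved stays moved. The work goes in short steps, Python scripts to look and compute and a tool call to move; the robot and the scene stay as the last step left them, time stands still between calls to the robot, and variables do not carry over. Pictures are saved under pics/ and viewed, at most 14 in all, crops included, and the job is handed in when it is done.

Besides the shell and the picture viewer there is one more tool, called after ">>>" by a JSON object that holds its "api" and its "payload". apply_moves: Moves the arm, as the interface text tells. Its arguments: {"type":"object","properties":{"steps":{"type":"string"}},"required":["steps"]}

```bash
mkdir -p pics; ls
cat > h.py <<'E'
import numpy as np, cv2
from workcell import *
def proj(cam,X):
    c=get_calibration(cam);p=np.array(c["R"])@np.array(X,float)+np.array(c["t"]);return np.array([c["fx"]*p[0]/p[2]+c["cx"],c["fy"]*p[1]/p[2]+c["cy"]])
def ray(cam,uv,z):
    c=get_calibration(cam);R=np.array(c["R"]);t=np.array(c["t"]);o=-R.T@t
    d=R.T@np.array([(uv[0]-c["cx"])/c["fx"],(uv[1]-c["cy"])/c["fy"],1.]);return o+d*(z-o[2])/d[2]
E
python3 - <<'E'
from h import *
for n in("scene","top"):
    im=capture(n);cv2.imwrite(f"pics/{n}0.png",im)
    c=get_calibration(n);print(n,c["fx"],(-np.array(c["R"]).T@np.array(c["t"])).round(3))
for l in "sampler fence home pin_rear pin_front clamp_knob clamp_pivot carrier hole_round lip nest_large nest_small_mid nest_small_end pot pot_lid lid_bar calibrator control_low control_high specimen_cup_2 tape_roll".split():
    for n in("scene","top"):
        try: print(l,n,[(np.round(d["position"],3).tolist(),round(d["conf"],2)) for d in find_in(l,n)][:4])
        except Exception as e: print(l,n,e)
s=observe();print(s)
E
```

```text
pics
scene 432.0100420139002 [-0.411 -0.659  0.85 ]
top 431.08119332652 [ 0.399 -0.057  1.578]
sampler scene []
sampler top [([0.604, 0.06, 0.035], 0.8), ([0.52, 0.057, 0.044], 0.46)]
fence scene [([0.603, 0.003, 0.057], 0.84), ([0.496, 0.038, 0.045], 0.62)]
fence top [([0.598, 0.064, 0.036], 0.69)]
home scene [([0.601, 0.004, 0.05], 0.56)]
home top [([0.598, 0.059, 0.038], 0.81), ([0.524, 0.058, 0.037], 0.55)]
pin_rear scene [([0.605, 0.007, 0.054], 0.74)]
pin_rear top [([0.596, 0.058, 0.039], 0.94)]
pin_front scene [([0.599, 0.003, 0.052], 0.84)]
pin_front top [([0.605, 0.064, 0.037], 0.59), ([0.51, -0.042, 0.077], 0.45)]
clamp_knob scene [([0.462, 0.25, 0.052], 0.42), ([0.604, 0.007, 0.052], 0.35)]
clamp_knob top [([0.466, 0.243, 0.047], 0.53)]
clamp_pivot scene [([0.606, 0.008, 0.051], 0.83), ([0.495, 0.034, 0.044], 0.16)]
clamp_pivot top [([0.6, 0.062, 0.039], 0.7)]
carrier scene [([0.498, 0.035, 0.04], 0.59)]
carrier top [([0.528, 0.06, 0.044], 0.85)]
hole_round scene [([0.489, 0.036, 0.039], 0.96), ([0.609, 0.328, 0.023], 0.57)]
hole_round top [([0.522, 0.057, 0.044], 0.56)]
l
[... 1451 characters left out ...]
[-1.28202936,  0.39840251,  0.04511289,  1.53659263, -0.01869787,
        1.20689041, -0.05069907]), 'joint_velocities': array([ 1.05587024e-03, -6.38036207e-05, -5.78343339e-04,  8.25203066e-04,
       -1.39831688e-04, -1.72201313e-03,  4.48574671e-04]), 'joint_efforts': array([-1.13054098e-04, -4.75005519e+01,  1.36277732e+00, -2.54507124e+01,
        1.14820915e-02,  1.11454909e-03,  5.92236702e-06]), 'ee_pos': array([0.24576288, 0.60176745, 0.40474863]), 'ee_rot': array([6.05188390e-01, 3.08270945e+00, 1.95941492e-04]), 'force': array([ 0.02041796,  0.45526944, -0.44443398]), 'ft_torque': array([-0.08772464,  0.00087946,  0.01207678]), 'grip_force': 0.0, 'grip_width': 1.0026549703968943}
```

View pics/top0.png

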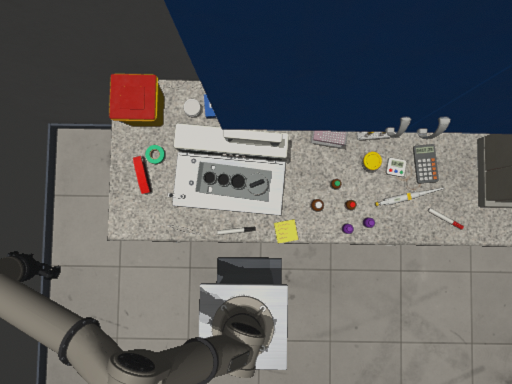

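View pics/scene0.png

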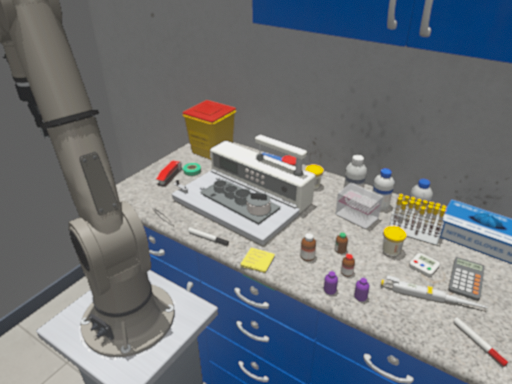

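Run:
```python
from h import *
im=cv2.imread("pics/top0.png")
cv2.imwrite("pics/c1.png",cv2.resize(im[118:220,165:295],None,fx=6,fy=5.88,interpolation=cv2.INTER_CUBIC))
capture("top")
for l in("carrier","sampler","pot_lid","lid_bar","lip","clamp","clamp_knob","calibrator","control_low","control_high"):
    for d in outline_of(l,"top")[:2]:
        m=d["pixels"].astype(np.uint8);cs,_=cv2.findContours(m,0,2);c=max(cs,key=cv2.contourArea)
        print(l,round(d["conf"],2),m.sum(),cv2.boundingRect(c),[np.round(x,1) for x in cv2.minAreaRect(c)])
```

```text
carrier 0.8 1958 (195, 162, 76, 39) [array([232.7, 180.7]), array([73.7, 32.2]), np.float64(7.1)]
sampler 0.89 7046 (169, 122, 120, 93) [array([228.3, 168.8]), array([114.3,  84.8]), np.float64(5.1)]
sampler 0.47 93 (345, 200, 12, 10) [array([350.5, 204.5]), array([9.9, 9.9]), np.float64(45.0)]
pot_lid 0.56 347 (246, 173, 21, 21) [array([256., 183.]), array([20., 20.]), np.float64(90.0)]
lid_bar 0.75 375 (246, 173, 22, 22) [array([256.5, 183.5]), array([21., 21.]), np.float64(90.0)]
lid_bar 0.6 1775 (197, 162, 74, 39) [array([232.9, 180.9]), array([71.8, 30.7]), np.float64(7.7)]
lip 0.75 1848 (196, 162, 75, 39) [array([233.2, 181. ]), array([72.8, 30.9]), np.float64(7.7)]
lip 0.27 65 (168, 193, 15, 6) [array([175. , 195.5]), array([ 5., 14.]), np.float64(90.0)]
clamp 0.62 45 (170, 194, 13, 4) [array([176. , 195.5]), array([ 3., 12.]), np.float64(90.0)]
clamp_knob 0.49 65 (168, 193, 16, 6) [array([175.5, 195.5]), array([15.2,  4.2]), np.float64(4.8)]
calibrator 0.66 130 (310, 199, 14, 13) [array([316.5, 204.5]), array([11.3, 12.7]), np.float64(45.0)]
calibrator 0.27 1951 (196, 161, 76, 41) [array([233.7, 180.8]), array([73.9, 31.9]), np.float64(7.6)]
control_low 0.43 101 (330, 178, 12, 11) [array([335.5, 183. ]), array([10., 11.]), np.float64(90.0)]
control_high 0.68 90 (345, 200, 11, 10) [array([350. , 204.5]), array([ 9., 10.]), np.float64(90.0)]
control_high 0.68 92 (342, 224, 12, 10) [array([347.5, 228.5]), array([ 9., 11.]), np.float64(90.0)]
```

View pics/c1.png

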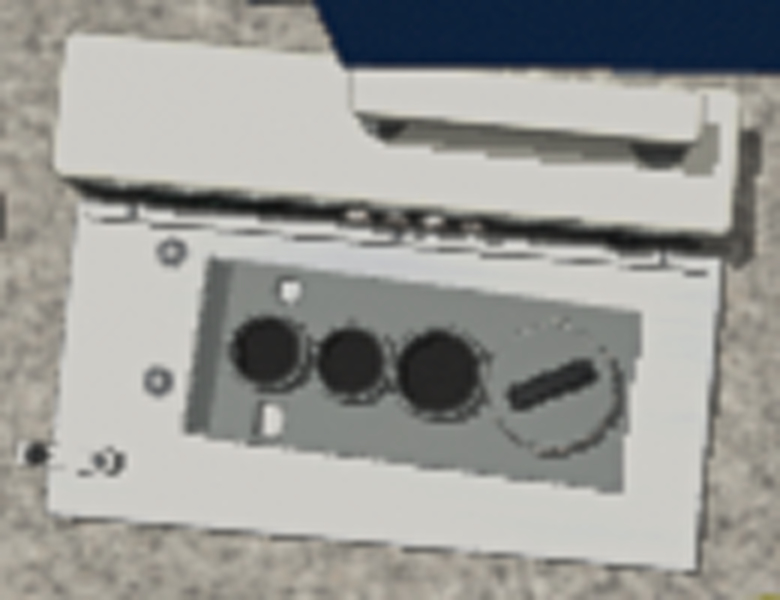

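```bash
cat >> h.py <<'E'
def cr(x,y,z,x0=165,y0=118,fx=6,fy=600/102): return ray("top",(x0+(x+.5)/fx-.5,y0+(y+.5)/fy-.5),z)
E
python3 - <<'E'
from h import *
P=dict(pr=(173,251,.035),pf=(158,380,.035),hr=(290,291,.042),hs=(270,420,.042),crr=(640,312,.042),crf=(622,493,.042),lipf=(185,433,.047),lipr=(212,257,.047),piv=(110,460,.05),knob=(36,454,.064),
bfl=(50,514,.03),bfr=(697,570,.03),brr=(720,272,.03),be1=(597,363,.086),be2=(508,402,.086),n1=(268,346,.06),n2=(350,361,.06),n3=(437,370,.066))
W={k:cr(*v) for k,v in P.items()}
for k,v in W.items(): print(k,v.round(4))
d=W["pr"]-W["pf"];print("pins",np.linalg.norm(d),np.arctan2(d[1],d[0]))
d=W["hr"]-W["hs"];print("holes",np.linalg.norm(d),np.arctan2(d[1],d[0]))
d=W["crr"]-W["crf"];print("rearedge",np.linalg.norm(d),np.arctan2(d[1],d[0]))
d=W["bfl"]-W["bfr"];print("front",np.linalg.norm(d),np.arctan2(-d[0],d[1]))
d=W["n1"]-W["n3"];print("nests",np.linalg.norm(d),np.arctan2(-d[0],d[1]))
d=W["be1"]-W["be2"];print("bar",np.linalg.norm(d),np.arctan2(d[1],d[0]))
E
```

```text
pr [0.5945 0.1869 0.035 ]
pf [0.5152 0.1939 0.035 ]
hr [0.5703 0.1154 0.042 ]
hs [0.4914 0.1256 0.042 ]
crr [ 0.5608 -0.0935  0.042 ]
crf [ 0.4505 -0.0844  0.042 ]
lipf [0.4825 0.1751 0.047 ]
lipr [0.5897 0.1617 0.047 ]
piv [0.4653 0.2186 0.05  ]
knob [0.4676 0.2594 0.064 ]
bfl [0.4327 0.2571 0.03  ]
bfr [ 0.4047 -0.1301  0.03  ]
brr [ 0.5875 -0.1416  0.03  ]
be1 [ 0.5255 -0.068   0.086 ]
be2 [ 0.5016 -0.0169  0.086 ]
n1 [0.5349 0.1256 0.06  ]
n2 [0.5266 0.0772 0.06  ]
n3 [0.5215 0.0256 0.066 ]
pins 0.07957014935754447 -0.08756015048567299
holes 0.07945838119445177 -0.1276244869304581
rearedge 0.11066326936183862 -0.08245562092086473
front 0.3882288618371064 -0.07222945645493577
nests 0.10113811096532035 -0.13274281384703163
bar 0.05639028003723335 -1.1334388216350613
```

>>> {"api": "apply_moves", "payload": {"steps": "0.274 -0.577 -0.075 0 0 0 -1;0.274 -0.577 -0.075 0 0 0 -1;0.274 -0.577 -0.075 0 0 0 -1;0.274 -0.577 -0.075 0 0 0 -1;0.274 -0.577 -0.075 0 0 0 -1;0.274 -0.577 -0.075 0 0 0 -1;0.274 -0.577 -0.075 0 0 0 -1;0.274 -0.577 -0.075 0 0 0 -1;0.274 -0.577 -0.075 0 0 0 -1;0.274 -0.577 -0.075 0 0 0 -1;0.274 -0.577 -0.075 0 0 0 -1;0.274 -0.577 -0.075 0 0 0 -1;0.274 -0.577 -0.075 0 0 0 -1;0.274 -0.577 -0.075 0 0 0 -1;0.274 -0.577 -0.075 0 0 0 -1;0.274 -0.577 -0.075 0 0 0 -1;0.274 -0.577 -0.075 0 0 0 -1;0.274 -0.577 -0.075 0 0 0 -1;0.274 -0.577 -0.075 0 0 0 -1"}}

```text
time_s: 4.33
ee_pos: [0.5196, 0.0258, 0.3297]
ee_rot: [-0.603, -3.083, -0.001]
force: [0.2, 0.5, 0.4]
grip_width: -0.001
grip_force: 0.0
```

>>> {"api": "apply_moves", "payload": {"steps": "0 0 -0.04 0 0 0 -1;0 0 -0.06 0 0 0 -1;0 0 -0.075 0 0 0 -1;0 0 -0.085 0 0 0 -1;0 0 -0.095 0 0 0 -1;0 0 -0.105 0 0 0 -1;0 0 -0.105 0 0 0 -1"}}

```text
time_s: 4.92
ee_pos: [0.5192, 0.0255, 0.2234]
ee_rot: [-0.603, -3.081, 0.001]
force: [-0.1, 0.4, 0.3]
grip_width: 0.001
grip_force: 0.0
```

Run:
```python
from h import *
im=capture("scene");print(proj("scene",(.52,.05,.05)))
u,v=proj("scene",(.52,.05,.05)).astype(int);cv2.imwrite("pics/s1.png",cv2.resize(im[v-60:v+60,u-80:u+80],None,fx=5,fy=5,interpolation=cv2.INTER_CUBIC))
```

```text
[235.77775941 195.30281658]
```

View pics/s1.png

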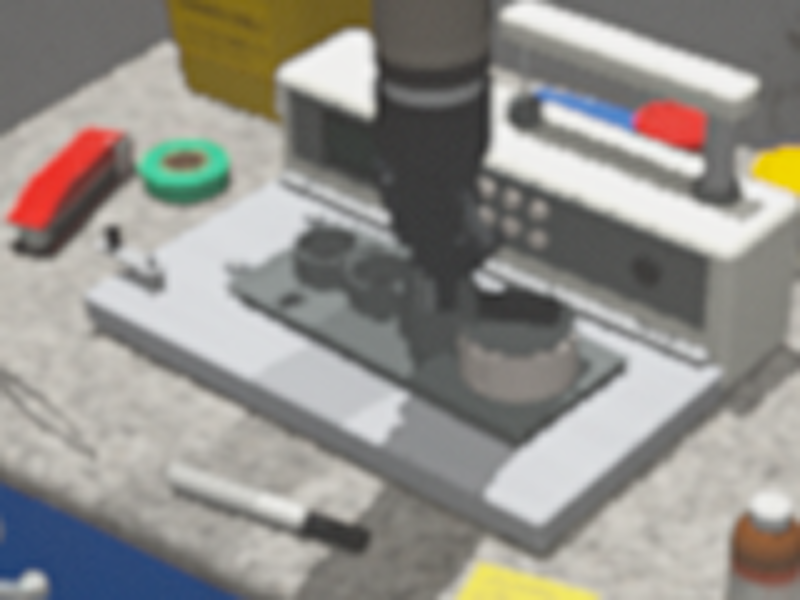

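>>> {"api": "apply_moves", "payload": {"steps": "0.003 0 0 0 0 0 -1;0.006 -0.001 0 0 0 0 -1;0.009 -0.001 0 0 0 0 -1;0.012 -0.001 0 0 0 0 -1;0.015 -0.001 0 0 0 0 -1;0.018 -0.001 0 0 0 0 -1;0.020 -0.001 0 0 0 0 -1;0.022 -0.002 0 0 0 0 -1"}}

```text
time_s: 5.63
ee_pos: [0.5397, 0.0229, 0.2242]
ee_rot: [-0.603, -3.075, 0.001]
force: [-6.8, 1.0, 3.6]
grip_width: 0.003
grip_force: 3.5
```

>>> {"api": "apply_moves", "payload": {"steps": "0.002 0 0 0 0 0 -1;0.004 0 0 0 0 0 -1;0.006 0 0 0 0 0 -1;0.008 0 0 0 0 0 -1"}}

```text
time_s: 5.97
ee_pos: [0.5477, 0.0226, 0.2242]
ee_rot: [-0.604, -3.075, 0.002]
force: [-7.6, -0.3, 4.5]
grip_width: -0.003
grip_force: 3.9
```

>>> {"api": "apply_moves", "payload": {"steps": "0.002 0 0 0 0 0 -1;0.004 0 0 0 0 0 -1;0.006 0 0 0 0 0 -1"}}

```text
time_s: 6.22
ee_pos: [0.5525, 0.0224, 0.224]
ee_rot: [-0.603, -3.07, 0.003]
force: [-12.6, -0.1, 10.8]
grip_width: -0.002
grip_force: 6.9
```

Run:
```python
from h import *
im=capture("top");cv2.imwrite("pics/c2.png",cv2.resize(im[140:220,165:295],None,fx=6,fy=6,interpolation=cv2.INTER_CUBIC))
```

```text
(no output)
```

View pics/c2.png

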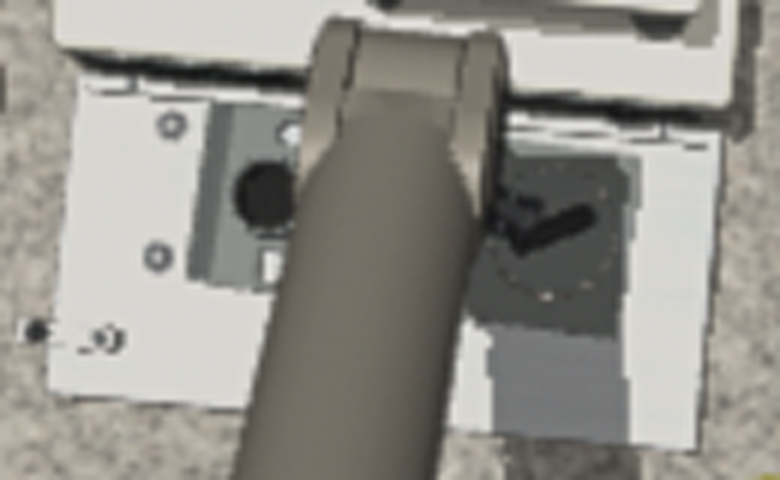

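>>> {"api": "apply_moves", "payload": {"steps": "-0.004 0 0.001 0 0 0 -1;-0.007 0.002 0.001 0 0 0 -1;-0.007 0.006 0.001 0 0 0 -1;-0.006 0.010 0.001 0 0 0 -1;-0.006 0.013 0.001 0 0 0 -1;-0.006 0.016 0.001 0 0 0 -1;-0.006 0.019 0.001 0 0 0 -1"}}

```text
time_s: 6.85
ee_pos: [0.5498, 0.0416, 0.2256]
ee_rot: [-0.606, -3.082, 0.001]
force: [-1.2, -4.6, -0.1]
grip_width: 0.003
grip_force: 1.7
```

>>> {"api": "apply_moves", "payload": {"steps": "0 0.004 0 0 0 0 -1;0.001 0.008 0 0 0 0 -1;0.001 0.012 0 0 0 0 -1"}}

```text
time_s: 7.1
ee_pos: [0.5505, 0.0532, 0.2256]
ee_rot: [-0.606, -3.082, 0.002]
force: [-2.0, -5.5, 0.0]
grip_width: -0.004
grip_force: 2.4
```

>>> {"api": "apply_moves", "payload": {"steps": "0 0.004 0 0 0 0 -1;0.001 0.008 0 0 0 0 -1;0.001 0.012 0 0 0 0 -1;0.001 0.016 0 0 0 0 -1"}}

```text
time_s: 7.43
ee_pos: [0.5513, 0.0623, 0.2263]
ee_rot: [-0.612, -3.081, 0.018]
force: [-5.9, -24.5, 10.0]
grip_width: -0.001
grip_force: 11.9
```

>>> {"api": "apply_moves", "payload": {"steps": "0 0.004 0 0 0 0 -1;0.001 0.008 0 0 0 0 -1;0.001 0.012 0 0 0 0 -1;0.001 0.016 0 0 0 0 -1"}}

```text
time_s: 7.77
ee_pos: [0.552, 0.0691, 0.2273]
ee_rot: [-0.622, -3.079, 0.037]
force: [-10.5, -42.3, 21.9]
grip_width: 0.001
grip_force: 26.1
```

Run:
```python
from h import *
im=capture("top");a=cv2.resize(im[140:220,165:295],None,fx=6,fy=6,interpolation=cv2.INTER_CUBIC)[:,:420]
im=capture("scene");u,v=proj("scene",(.55,.14,.05)).astype(int)
b=cv2.resize(im[v-40:v+40,u-30:u+30],None,fx=6,fy=6,interpolation=cv2.INTER_CUBIC)
cv2.imwrite("pics/c3.png",np.hstack([a,b]))
```

```text
(no output)
```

View pics/c3.png

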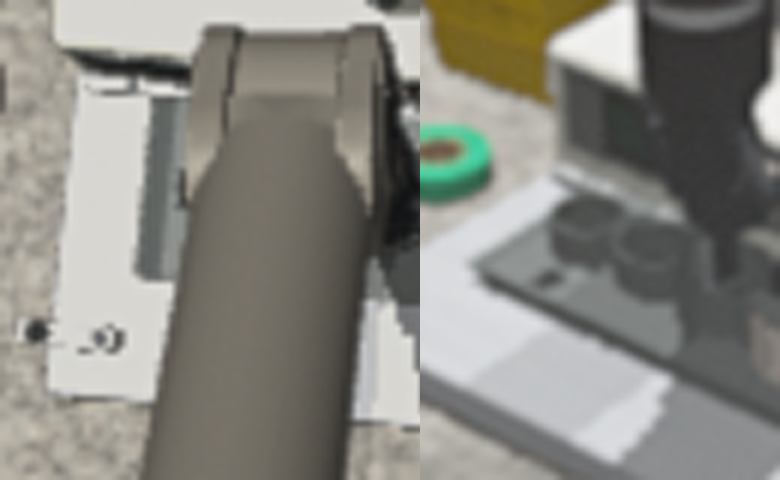

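>>> {"api": "apply_moves", "payload": {"steps": "0 -0.002 0.004 0 0 0 -1;0 -0.002 0.007 0 0 0 -1"}}

```text
time_s: 8.03
ee_pos: [0.5523, 0.0806, 0.2326]
ee_rot: [-0.613, -3.08, 0.003]
force: [-1.9, -2.1, -2.5]
grip_width: 0.001
grip_force: 1.7
```

>>> {"api": "apply_moves", "payload": {"steps": "0 0.003 0.001 0 0 0 -1;0 0.006 0.001 0 0 0 -1"}}

```text
time_s: 8.2
ee_pos: [0.5528, 0.0908, 0.2337]
ee_rot: [0.604, 3.083, 0.001]
force: [-0.3, -4.5, 0.0]
grip_width: -0.001
grip_force: 2.5
```

>>> {"api": "apply_moves", "payload": {"steps": "0 0.003 0 0 0 0 -1;0 0.006 0 0 0 0 -1"}}

```text
time_s: 8.37
ee_pos: [0.553, 0.097, 0.2338]
ee_rot: [0.603, 3.082, 0.001]
force: [-0.2, -2.8, -1.6]
grip_width: -0.001
grip_force: 1.7
```

>>> {"api": "apply_moves", "payload": {"steps": "0 0.003 0 0 0 0 -1;0 0.006 0 0 0 0 -1"}}

```text
time_s: 8.53
ee_pos: [0.553, 0.1031, 0.2338]
ee_rot: [0.603, 3.083, 0.001]
force: [0.5, -4.0, -1.3]
grip_width: -0.003
grip_force: 1.8
```

>>> {"api": "apply_moves", "payload": {"steps": "0 0.002 0 0 0 0 -1;0 0.004 0 0 0 0 -1"}}

```text
time_s: 8.7
ee_pos: [0.5529, 0.106, 0.2338]
ee_rot: [0.605, 3.082, -0.0]
force: [-0.5, -4.3, 0.1]
grip_width: 0.001
grip_force: 1.8
```

>>> {"api": "apply_moves", "payload": {"steps": "0.001 0.002 0 0 0 0 -1;0.002 0.004 0 0 0 0 -1"}}

```text
time_s: 8.87
ee_pos: [0.5541, 0.1082, 0.2336]
ee_rot: [-0.605, -3.08, 0.005]
force: [-6.1, -10.3, 4.3]
grip_width: 0.001
grip_force: 5.6
```

>>> {"api": "apply_moves", "payload": {"steps": "0.001 0.002 0 0 0 0 -1;0.001 0.004 0 0 0 0 -1"}}

```text
time_s: 9.03
ee_pos: [0.5545, 0.1092, 0.2336]
ee_rot: [-0.608, -3.078, 0.013]
force: [-5.7, -15.1, 6.4]
grip_width: -0.004
grip_force: 8.5
```

Run:
```python
from h import *
im=capture("top");a=cv2.resize(im[140:220,165:295],None,fx=6,fy=6,interpolation=cv2.INTER_CUBIC)[:,:420]
im=capture("scene");u,v=proj("scene",(.55,.14,.05)).astype(int)
b=cv2.resize(im[v-40:v+40,u-30:u+30],None,fx=6,fy=6,interpolation=cv2.INTER_CUBIC)
cv2.imwrite("pics/c4.png",np.hstack([a,b]))
```

```text
(no output)
```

View pics/c4.png

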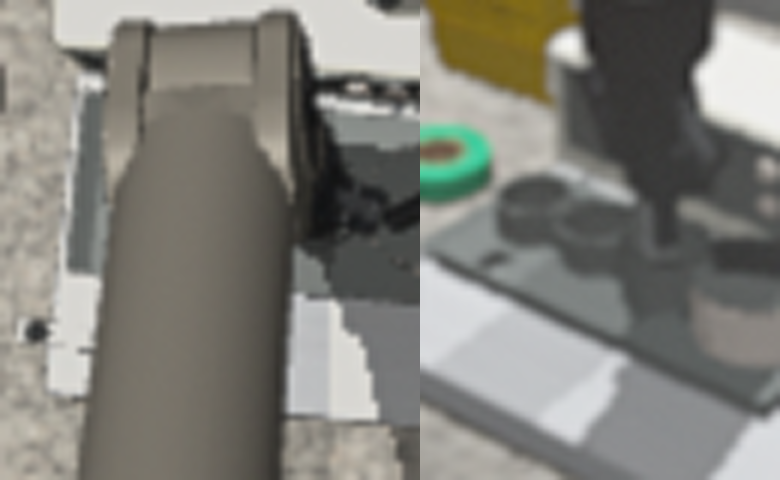

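>>> {"api": "apply_moves", "payload": {"steps": "-0.004 -0.008 0 0 0 0 -1;-0.006 -0.012 0 0 0 0 -1;-0.006 -0.012 0.03 0 0 0 -1;-0.006 -0.012 0.07 0 0 0 -1;-0.04 0.04 0.07 0 0 0 -1;-0.07 0.08 0.07 0 0 0 -1;-0.1 0.12 0.07 0 0 0 -1;-0.12 0.16 0.07 0 0 0 -1;-0.12 0.16 0.07 0 0 0 -1"}}

```text
time_s: 9.88
ee_pos: [0.4338, 0.2769, 0.3045]
ee_rot: [-0.603, -3.083, -0.006]
force: [0.6, 0.0, 0.5]
grip_width: 0.003
grip_force: 0.0
```

Run:
```python
from h import *
im=capture("top");a=cv2.resize(im[140:220,165:295],None,fx=6,fy=6,interpolation=cv2.INTER_CUBIC)
cv2.imwrite("pics/c5.png",a);print(observe()["qpos"].round(3),observe()["ee_pos"])
```

```text
[-0.921  0.274  0.298  1.974 -0.113  0.906  0.633] [0.42910255 0.28524779 0.30418541]
```

View pics/c5.png

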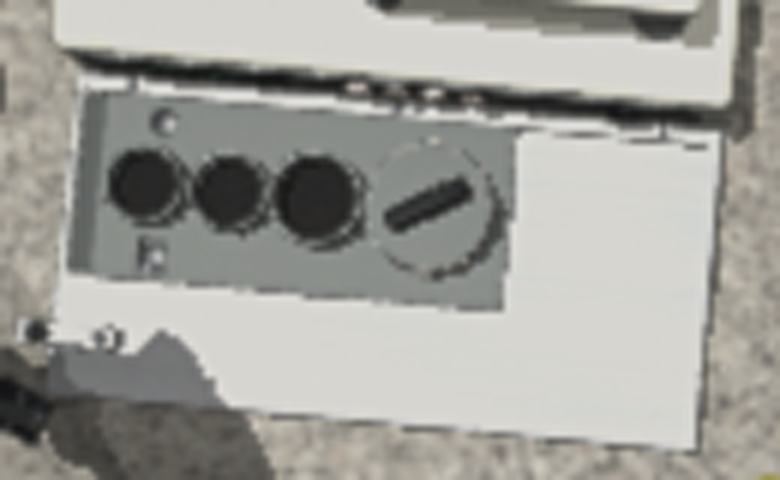

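Run:
```python
from h import *
k=cr(36,330,.064,y0=140,fy=6);p=cr(108,337,.055,y0=140,fy=6);print(k,p)
P=np.array([.465,.221]);T=np.array([.429,.285])
print(observe()["ee_pos"])
for c in [-.2,0,.2,.4,.6,.8,1.0,1.2,1.4,1.5,1.6,1.65]:
    ph=1.497-c;r=-max(c,0)*.8;n=-.385+r
    F=P+.036*np.array([np.cos(ph),np.sin(ph)])-.0175*np.array([np.cos(n),np.sin(n)])
    print(c,(F-T).round(4),round(r,2),F.round(4))
```

```text
[0.46824717 0.25944521 0.064     ] [0.46520566 0.21883225 0.055     ]
[0.42910255 0.28524779 0.30418541]
-0.2 [ 0.0152 -0.0217] 0.0 [0.4442 0.2633]
0 [ 0.0224 -0.0215] 0.0 [0.4514 0.2635]
0.2 [ 0.0308 -0.0203] -0.16 [0.4598 0.2647]
0.4 [ 0.0391 -0.0206] -0.32 [0.4681 0.2644]
0.6 [ 0.0471 -0.0225] -0.48 [0.4761 0.2625]
0.8 [ 0.0545 -0.0259] -0.64 [0.4835 0.2591]
1.0 [ 0.0611 -0.0306] -0.8 [0.4901 0.2544]
1.2 [ 0.0665 -0.0364] -0.96 [0.4955 0.2486]
1.4 [ 0.0707 -0.0431] -1.12 [0.4997 0.2419]
1.5 [ 0.0722 -0.0466] -1.2 [0.5012 0.2384]
1.6 [ 0.0735 -0.0503] -1.28 [0.5025 0.2347]
1.65 [ 0.0739 -0.0521] -1.32 [0.5029 0.2329]
```

>>> {"api": "apply_moves", "payload": {"steps": "0.009 -0.022 -0.03 0 0 0 -1;0.009 -0.022 -0.06 0 0 0 -1;0.009 -0.022 -0.078 0 0 0 -1;0.015 -0.022 -0.078 0 0 0 -1;0.022 -0.021 -0.078 0 0 0 -1;0.027 -0.021 -0.078 0 0 -0.08 -1;0.031 -0.020 -0.078 0 0 -0.16 -1;0.035 -0.020 -0.078 0 0 -0.24 -1;0.039 -0.021 -0.078 0 0 -0.32 -1"}}

```text
time_s: 10.68
ee_pos: [0.4738, 0.2515, 0.226]
ee_rot: [-1.093, -2.94, 0.008]
force: [-6.8, -4.8, 0.7]
grip_width: 0.002
grip_force: 4.0
```

Run:
```python
from h import *
im=capture("top");a=cv2.resize(im[170:220,155:205],None,fx=8,fy=8,interpolation=cv2.INTER_CUBIC)
im=capture("scene");u,v=proj("scene",(.48,.24,.05)).astype(int)
b=cv2.resize(im[v-25:v+25,u-25:u+25],None,fx=8,fy=8,interpolation=cv2.INTER_CUBIC)
cv2.imwrite("pics/c6.png",np.hstack([a,b]))
```

```text
(no output)
```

View pics/c6.png

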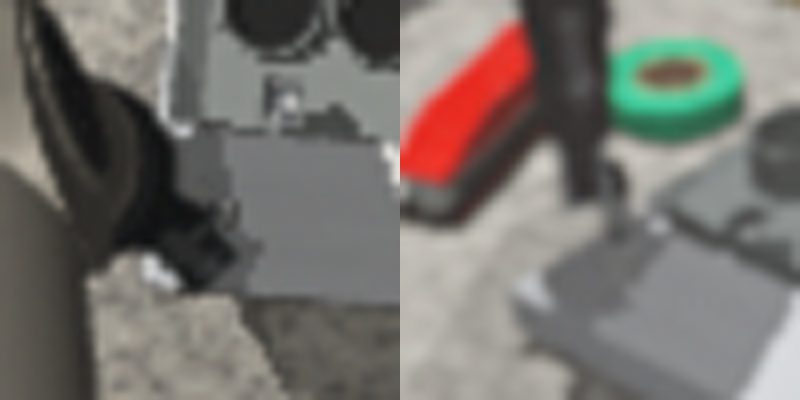

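Run:
```python
from h import *
s=observe();print(s["ee_pos"],s["ee_rot"],s["force"],s["time_s"])
for cam in("scene","top"):
    print(proj(cam,(s["ee_pos"][0],s["ee_pos"][1],.055)), [ (d["position"],d["conf"]) for d in find_in("clamp_knob",cam)][:2])
print(proj("scene",(.465,.22,.05)),proj("scene",(.48,.24,.05)))
```

```text
[0.47422041 0.25109696 0.22602902] [-1.09127653 -2.94184698  0.00803024] [-4.09669035 -5.56835064 -0.83932459] 10.7833
[180.18859978 181.90588454] [([0.5333, 0.0243, 0.0795], 0.55)]
[173.52285928 193.05850013] []
[185.38974288 187.14700874] [183.91935817 183.35276169]
```

Run:
```python
from h import *
print(ray("scene",(184.9,180.2),.058),ray("scene",(184.9+1,180.2),.058),ray("scene",(184.9,181.2),.058))
```

```text
[0.48792339 0.24160331 0.058     ] [0.48982197 0.2387587  0.058     ] [0.48313387 0.23733534 0.058     ]
```

>>> {"api": "apply_moves", "payload": {"steps": "0.004 0.001 0 0 0 -0.08 -1;0.009 0.001 0 0 0 -0.16 -1;0.014 0 0 0 0 -0.26 -1;0.018 -0.002 0 0 0 -0.36 -1;0.021 -0.005 0 0 0 -0.48 -1;0.024 -0.008 0 0 0 -0.6 -1;0.026 -0.011 0 0 0 -0.7 -1;0.028 -0.014 0 0 0 -0.8 -1;0.029 -0.018 0 0 0 -0.9 -1;0.029 -0.02 0 0 0 -0.98 -1"}}

```text
time_s: 11.72
ee_pos: [0.5058, 0.2357, 0.2281]
ee_rot: [-2.35, -2.083, -0.014]
force: [1.5, 6.3, -2.5]
grip_width: -0.001
grip_force: 2.9
```

Run:
```python
from h import *
im=capture("scene");u,v=proj("scene",(.48,.24,.05)).astype(int)
b=cv2.resize(im[v-25:v+25,u-25:u+25],None,fx=10,fy=10,interpolation=cv2.INTER_CUBIC)
cv2.imwrite("pics/c7.png",b);s=observe();print(s["ee_pos"],s["force"],s["qpos"].round(2))
```

```text
[0.50579232 0.23574299 0.22807247] [ 0.76938833  4.40749287 -2.28945376] [-0.99  0.51  0.61  1.94 -0.41  0.8  -0.27]
```

View pics/c7.png

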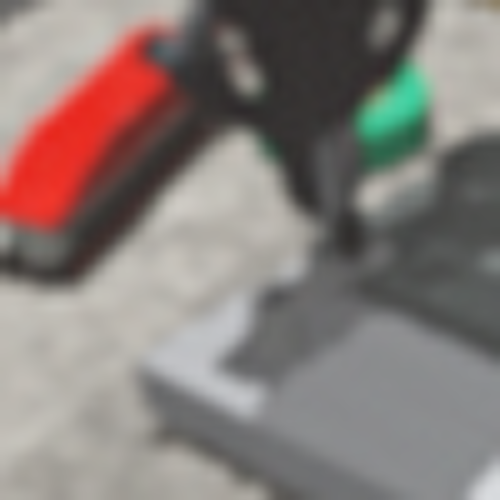

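>>> {"api": "apply_moves", "payload": {"steps": "0 -0.002 0 0 0 0 -1;0 -0.004 0 0 0 0 -1;0 -0.006 0 0 0 0 -1"}}

```text
time_s: 12.02
ee_pos: [0.5055, 0.2341, 0.2283]
ee_rot: [-2.339, -2.089, -0.022]
force: [1.9, 15.8, -5.7]
grip_width: 0.003
grip_force: 7.9
```

>>> {"api": "apply_moves", "payload": {"steps": "0 0.015 0 0 0 0 -1;0 0.02 0.03 0 0 0.1 0;0 0.02 0.07 0 0 0.2 1;0 0.02 0.105 0 0 0.3 1;0 0.02 0.105 0 0 0.4 1;0 0.02 0.105 0 0 0.5 1;0 0.02 0.105 0 0 0.59 1;0 0.02 0.105 0 0 0.59 1"}}

```text
time_s: 12.68
ee_pos: [0.5047, 0.2473, 0.333]
ee_rot: [1.635, 2.681, 0.007]
force: [0.4, 0.2, -0.1]
grip_width: 0.976
grip_force: 0.0
```

Run:
```python
from h import *
im=capture("top");a=cv2.resize(im[140:220,165:295],None,fx=6,fy=6,interpolation=cv2.INTER_CUBIC)
cv2.imwrite("pics/c8.png",a);s=observe();print(s["ee_pos"],s["ee_rot"],s["qpos"].round(2))
g=cv2.cvtColor(a,cv2.COLOR_BGR2GRAY);m=(g<75).astype(np.uint8);m[:110]=0
cs,_=cv2.findContours(m,0,2)
for c in cs:
    if cv2.contourArea(c)>600: print(cv2.contourArea(c),[np.round(x,1) for x in cv2.minAreaRect(c)])
for l in("lid_bar","pot_lid"): print(l,[(d["position"].round(4) if hasattr(d["position"],"round") else d["position"],d["conf"]) for d in find_in(l,"top")])
```

```text
[0.50459081 0.24718827 0.33251279] [1.640092   2.67819115 0.00525778] [-0.98  0.35  0.56  1.85 -0.22  1.    0.14]
2025.5 [array([427.9, 204.8]), array([26.4, 89.6]), np.float64(64.4)]
8649.0 [array([ 20.5, 272.8]), array([209.5,  67.4]), np.float64(76.8)]
5276.5 [array([313.3, 200.8]), array([82.9, 89.5]), np.float64(10.8)]
18276.0 [array([170.4, 220. ]), array([204.9, 137.6]), np.float64(0.7)]
1631.5 [array([627.5, 117.5]), array([ 15., 199.]), np.float64(90.0)]
lid_bar [([0.544, 0.0246, 0.0791], 0.64), ([0.4847, 0.2204, 0.0491], 0.23)]
pot_lid [([0.543, 0.0325, 0.0786], 0.79), ([0.5946, -0.4483, 0.0693], 0.61)]
```

View pics/c8.png

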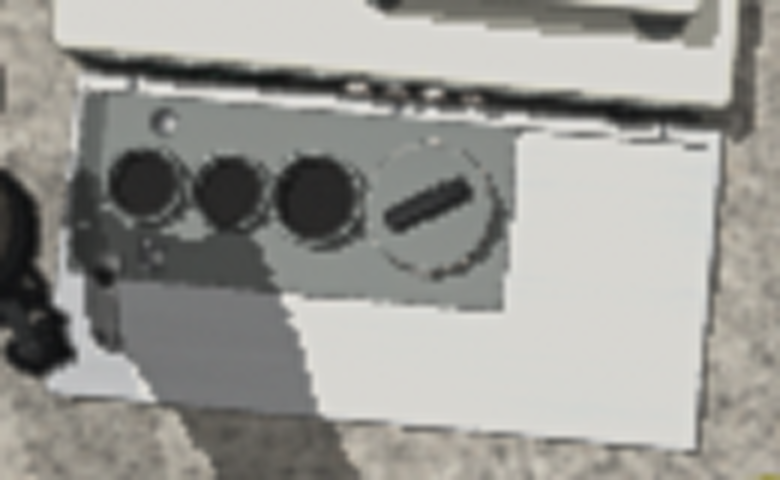

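Run:
```python
from h import *
b=cr(427.9,204.8,.097,y0=140,fy=6);print(b, b-[.5046,.2472,0])
s=observe();r=s["ee_rot"];print(2*np.arctan2(r[1],r[0])-np.pi/2)
```

```text
[0.54229386 0.02953414 0.097     ] [ 0.03769386 -0.21766586  0.097     ]
0.47130105641390063
```

>>> {"api": "apply_moves", "payload": {"steps": "0.038 -0.219 0 0 0 -0.025 0;0.038 -0.219 0 0 0 -0.025 0;0.038 -0.219 0 0 0 -0.025 0;0.038 -0.219 0 0 0 -0.025 0;0.038 -0.219 0 0 0 -0.025 0;0.038 -0.219 0 0 0 -0.025 0;0.038 -0.219 0 0 0 -0.025 0;0.038 -0.219 0 0 0 -0.025 0;0.038 -0.219 -0.03 0 0 -0.025 0;0.038 -0.219 -0.05 0 0 -0.025 0;0.038 -0.219 -0.065 0 0 -0.025 0;0.038 -0.219 -0.075 0 0 -0.025 0;0.038 -0.219 -0.075 0 0 -0.025 -0.4;0.038 -0.219 -0.075 0 0 -0.025 -0.8;0.038 -0.219 -0.075 0 0 -0.025 -1;0.038 -0.219 -0.075 0 0 -0.025 -1;0.038 -0.219 -0.075 0 0 -0.025 -1"}}

```text
time_s: 14.25
ee_pos: [0.5421, 0.0279, 0.2566]
ee_rot: [1.672, 2.659, 0.002]
force: [-0.6, 1.1, -0.5]
grip_width: 0.144
grip_force: 60.7
```

>>> {"api": "apply_moves", "payload": {"steps": "0 0 0 0 0 0.1 -1;0 0 0 0 0 0.2 -1;0 0 0 0 0 0.3 -1;0 0 0 0 0 0.4 -1;0 0 0 0 0 0.5 -1;0 0 0 0 0 0.6 -1;0 0 0 0 0 0.7 -1;0 0 0 0 0 0.8 -1;0 0 0 0 0 0.88 -1;0 0 0 0 0 0.96 -1;0 0 0 0 0 1.03 -1;0 0 0 0 0 1.07 -1"}}

```text
time_s: 15.25
ee_pos: [0.5421, 0.0276, 0.2565]
ee_rot: [0.079, 3.139, 0.001]
force: [0.0, 1.4, 0.1]
grip_width: 0.142
grip_force: 60.7
```

Run:
```python
from h import *
s=observe();r=s["ee_rot"];print(s["ee_pos"],s["force"],s["ft_torque"],2*np.arctan2(r[1],r[0])-np.pi/2,s["grip_width"],s["qpos"].round(2))
```

```text
[0.54214299 0.02763691 0.2565027 ] [0.01499992 1.39188007 0.14436222] [ 0.12724802 -0.12083933 -0.02555812] 1.5204645794570695 0.14205349438549728 [-0.4   0.39  0.34  1.95 -0.17  0.83  1.55]
```

>>> {"api": "apply_moves", "payload": {"steps": "0 0 0.005 0 0 0 -1;0 0 0.012 0 0 0 -1;0 0 0.02 0 0 0 -1;0 0 0.03 0 0 0 -1;0 0 0.045 0 0 0 -1;0 0 0.06 0 0 0 -1;0 0 0.08 0 0 0 -1"}}

```text
time_s: 15.83
ee_pos: [0.5412, 0.0276, 0.3366]
ee_rot: [-0.084, -3.139, 0.001]
force: [-0.2, -0.6, -0.8]
grip_width: 0.145
grip_force: 60.7
```

>>> {"api": "apply_moves", "payload": {"steps": "-0.121 0.3 0 0 0 0 -1;-0.121 0.3 0 0 0 0 -1;-0.121 0.3 0 0 0 0 -1;-0.121 0.3 0 0 0 0 -1;-0.121 0.3 0 0 0 0 -1;-0.121 0.3 0 0 0 0 -1;-0.121 0.3 0 0 0 0 -1;-0.121 0.3 0 0 0 0 -1;-0.121 0.3 0 0 0 0 -1;-0.121 0.3 0 0 0 0 -1;-0.121 0.3 -0.04 0 0 0 -1;-0.121 0.3 -0.075 0 0 0 -1;-0.121 0.3 -0.105 0 0 0 -1;-0.121 0.3 -0.125 0 0 0 -1;-0.121 0.3 -0.135 0 0 0 -1;-0.121 0.3 -0.141 0 0 0 -1;-0.121 0.3 -0.144 0 0 0 -1;-0.121 0.3 -0.144 0 0 0 -1"}}

```text
time_s: 17.33
ee_pos: [0.4215, 0.3275, 0.1924]
ee_rot: [0.085, 3.139, 0.001]
force: [0.8, 0.5, -0.5]
grip_width: 0.145
grip_force: 60.7
```

Lower gently to contact, then release.

>>> {"api": "apply_moves", "payload": {"steps": "0 0 -0.001 0 0 0 -1;0 0 -0.002 0 0 0 -1;0 0 -0.002 0 0 0 -1"}}

```text
time_s: 17.58
ee_pos: [0.4211, 0.328, 0.1906]
ee_rot: [0.083, 3.139, 0.002]
force: [0.3, 0.4, -0.7]
grip_width: 0.147
grip_force: 60.7
```

>>> {"api": "apply_moves", "payload": {"steps": "0 0 0 0 0 0 -0.3;0 0 0 0 0 0 0;0 0 0 0 0 0 0;0 0 0 0 0 0 0;0 0 0.03 0 0 0 0;0 0 0.07 0 0 0 0.3;0 0 0.11 0 0 0 0.3;0 0 0.15 0 0 0 0.3;0 -0.04 0.15 0 0 0 0.3;0 -0.08 0.15 0 0 0 0.3;0 -0.08 0.15 0 0 0 0.3"}}

```text
time_s: 18.5
ee_pos: [0.4214, 0.24, 0.3403]
ee_rot: [-0.097, -3.14, 0.006]
force: [-0.4, -0.7, -0.7]
grip_width: 0.647
grip_force: 0.0
```

Run:
```python
from h import *
im=capture("top");a=cv2.resize(im[140:240,140:180],None,fx=6,fy=6,interpolation=cv2.INTER_CUBIC)
b=cv2.resize(im[160:260,290:380],None,fx=6,fy=6,interpolation=cv2.INTER_CUBIC)
cv2.imwrite("pics/c9.png",np.hstack([a,b]));s=observe();print(s["ee_pos"],s["qpos"].round(2))
for l in("pot_lid","calibrator","control_low","control_high"): print(l,[(np.round(d["position"],4).tolist(),round(d["conf"],2)) for d in find_in(l,"top")])
for l in("calibrator","control_low","control_high"):
    for d in outline_of(l,"top"):
        m=d["pixels"];v,u=np.nonzero(m);print(l,round(d["conf"],2),u.mean(),v.mean(),m.sum())
capture("scene")
for l in("pot_lid","calibrator","control_low","control_high"): print(l,[(np.round(d["position"],4).tolist(),round(d["conf"],2)) for d in find_in(l,"scene")])
```

```text
[0.42114079 0.24341282 0.34009904] [-0.82  0.17  0.24  2.   -0.05  0.97  0.95]
pot_lid []
calibrator [([0.4371, -0.2516, 0.0623], 0.46)]
control_low [([0.5146, -0.3186, 0.0478], 0.43)]
control_high [([0.356, -0.3641, 0.0479], 0.65), ([0.3826, -0.4408, 0.0464], 0.55), ([0.4419, -0.3738, 0.0512], 0.51)]
control_low 0.64 371.8732876712329 160.14383561643837 292
control_high 0.68 368.3777777777778 222.38888888888889 90
control_high 0.22 181.25 193.9375 16
pot_lid [([0.412, 0.3223, 0.015], 0.66), ([0.5816, -0.4523, 0.0634], 0.57), ([0.5304, 0.0812, 0.0487], 0.16)]
calibrator [([0.5272, 0.078, 0.0427], 0.71), ([0.426, -0.2635, 0.046], 0.62)]
control_low [([0.5071, -0.3285, 0.0372], 0.81)]
control_high [([0.3687, -0.4507, 0.0403], 0.6), ([0.4306, -0.3825, 0.0359], 0.54), ([0.3435, -0.3723, 0.0438], 0.5)]
```

View pics/c9.png

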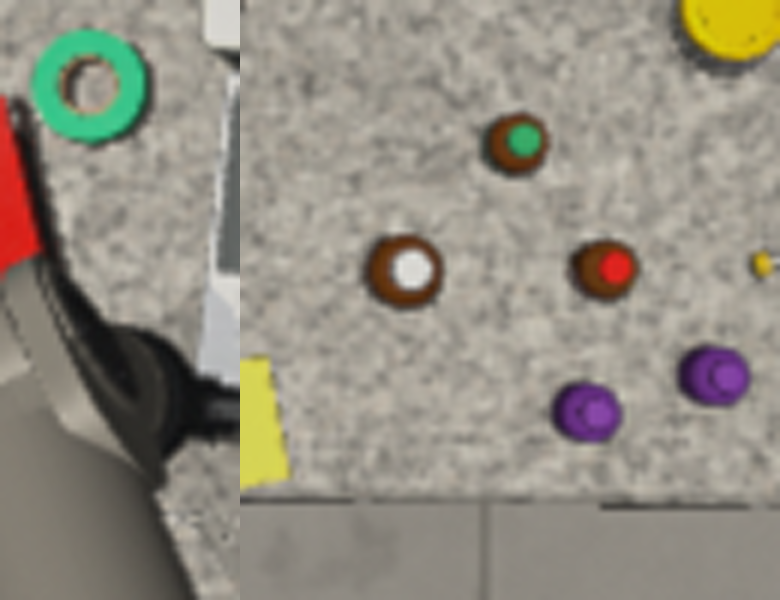

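Run:
```python
from h import *
f=lambda x,y,z:ray("top",(290+(x-240+.5)/6-.5,160+(y+.5)/6-.5),z).round(4)
print("cal",f(410,270,.078),f(405,271,.05));print("green",f(524,140,.062),f(515,145,.035));print("red",f(616,267,.062),f(604,269,.035))
# scene: cap blobs
im=capture("scene");h=cv2.cvtColor(im,cv2.COLOR_BGR2HSV)
for n,p in(("cal",(.4395,-.251,.078)),("green",(.515,-.322,.062)),("red",(.441,-.376,.062))):
    u,v=proj("scene",p);print(n,u,v);u,v=int(u),int(v)
    c=h[v-8:v+9,u-8:u+9].reshape(-1,3);
    q={"cal":(c[:,1]<40)&(c[:,2]>190),"green":(c[:,0]>45)&(c[:,0]<90)&(c[:,1]>90),"red":((c[:,0]<6)|(c[:,0]>174))&(c[:,1]>170)&(c[:,2]>120)}[n]
    yy,xx=np.divmod(np.nonzero(q)[0],17);print(q.sum(),xx.mean()+u-8,yy.mean()+v-8, ray("scene",(xx.mean()+u-8,yy.mean()+v-8),p[2]-.002).round(4))
```

```text
cal [ 0.4409 -0.2567  0.078 ] [ 0.441  -0.2574  0.05  ]
green [ 0.5188 -0.3252  0.062 ] [ 0.5178 -0.3247  0.035 ]
red [ 0.445  -0.3796  0.062 ] [ 0.4445 -0.3781  0.035 ]
cal 305.52955595893326 234.4049960761385
111 304.6756756756757 234.1081081081081 [ 0.4415 -0.2473  0.076 ]
green 339.7716500207524 233.50436420783632
19 342.3157894736842 234.73684210526315 [ 0.5163 -0.3295  0.06  ]
red 346.5235086336554 255.27922978375324
18 349.0 256.5 [ 0.4424 -0.3828  0.06  ]
```

Run:
```python
from h import *
for n,x,y,z in(("end",147,184,.066),("mid",230,192,.066),("large",313.3,200.8,.072)): print(n,cr(x,y,z,y0=140,fy=6).round(4),cr(x,y,z-.02,y0=140,fy=6).round(4))
```

```text
end [0.5549 0.1964 0.066 ] [0.557  0.1997 0.046 ]
mid [0.551  0.1476 0.066 ] [0.553  0.1503 0.046 ]
large [0.546 0.098 0.072] [0.548 0.1   0.052]
```

>>> {"api": "apply_moves", "payload": {"steps": "0.02 -0.5 0 0 0 0 0.4;0.02 -0.5 0 0 0 0 0.4;0.02 -0.5 0 0 0 0 0.4;0.02 -0.5 0 0 0 0 0.4;0.02 -0.5 0 0 0 0 0.4;0.02 -0.5 0 0 0 0 0.4;0.02 -0.5 0 0 0 0 0.4;0.02 -0.5 0 0 0 0 0.4;0.02 -0.5 0 0 0 0 0.4;0.02 -0.5 0 0 0 0 0.4;0.02 -0.5 0 0 0 0 0.4;0.02 -0.5 0 0 0 0 0.4;0.02 -0.5 0 0 0 0 0.4;0.02 -0.5 0 0 0 0 0.4;0.02 -0.5 0 0 0 0 0.4;0.02 -0.5 0 0 0 0 0.4"}}

```text
time_s: 20.53
ee_pos: [0.4411, -0.2508, 0.3395]
ee_rot: [-0.079, -3.14, -0.002]
force: [-0.9, 0.6, -0.9]
grip_width: 0.7
grip_force: 0.0
```

>>> {"api": "apply_moves", "payload": {"steps": "0 -0.004 -0.04 0 0 0 0.5;0 -0.004 -0.08 0 0 0 0.5;0 -0.004 -0.11 0 0 0 0.5;0 -0.004 -0.125 0 0 0 0.5;0 -0.004 -0.135 0 0 0 0.5;0 -0.004 -0.135 0 0 0 0.5"}}

```text
time_s: 21.03
ee_pos: [0.4405, -0.2543, 0.2031]
ee_rot: [-0.079, -3.137, -0.003]
force: [-0.4, 0.4, 0.8]
grip_width: 0.755
grip_force: 0.0
```

Run:
```python
from h import *
s=observe();print(s["ee_pos"],s["force"],s["grip_width"])
im=capture("scene");b=im[195:285,270:390]
im=capture("top");a=im[140:240,130:180]
cv2.imwrite("pics/c10.png",np.hstack([cv2.resize(b,(600,450),interpolation=2),cv2.resize(a,(200,450),interpolation=2)]))
```

```text
[ 0.44054883 -0.25434418  0.20305781] [-0.35568562  0.44673198  0.78614602] 0.7553449228801115
```

View pics/c10.png

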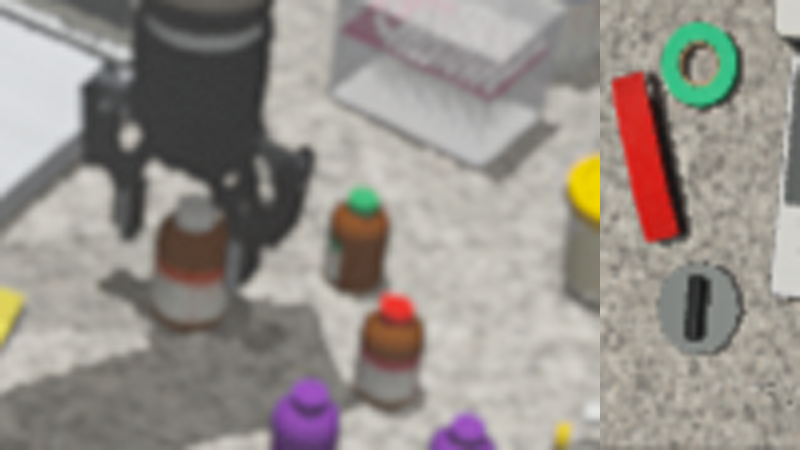

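>>> {"api": "apply_moves", "payload": {"steps": "0 0 0 0 0 0 -0.2;0 0 0 0 0 0 -0.2;0 0 0 0 0 0 -0.2;0 0 0 0 0 0 -0.2;0 0 0 0 0 0 0.6;0 0 0 0 0 0 0.6;0 0 0 0 0 0 0.6"}}

```text
time_s: 21.72
ee_pos: [0.4407, -0.2562, 0.2049]
ee_rot: [0.083, 3.14, 0.0]
force: [-0.4, -0.5, 0.4]
grip_width: 0.798
grip_force: 0.0
```

>>> {"api": "apply_moves", "payload": {"steps": "0 0 0 0 0 -0.12 0.6;0 0 0 0 0 -0.24 0.6;0 0 0 0 0 -0.36 0.6;0 0 0 0 0 -0.48 0.6;0 0 0 0 0 -0.6 0.6;0 0 0 0 0 -0.72 0.6;0 0 0 0 0 -0.84 0.6;0 0 0 0 0 -0.96 0.6;0 0 0 0 0 -1.08 0.6;0 0 0 0 0 -1.2 0.6;0 0 0 0 0 -1.32 0.6;0 0 0 0 0 -1.44 0.6;0 0 0 0 0 -1.54 0.6;0 0 0 0 0 -1.595 0.6;0 0 0 0 0 -1.595 0.6;0 0 0 0 0 -1.595 -0.3;0 0 0 0 0 -1.595 -0.3;0 0 0 0 0 -1.595 -0.3;0 0 0 0 0 -1.595 -0.3"}}

```text
time_s: 23.3
ee_pos: [0.4408, -0.2564, 0.205]
ee_rot: [2.304, 2.135, 0.001]
force: [-0.4, 0.3, 1.1]
grip_width: 0.504
grip_force: 60.7
```

Run:
```python
from h import *
s=observe();r=s["ee_rot"];print(s["ee_pos"],s["force"],s["grip_width"],s["grip_force"],2*np.arctan2(r[1],r[0])-np.pi/2,s["qpos"].round(2))
```

```text
[ 0.44084032 -0.25640181  0.20495419] [-0.38974537  0.25849889  1.13375927] 0.5043989951205161 60.738816261291504 -0.07643100133768388 [-0.28  0.62  0.94  2.07 -0.7   0.81  1.01]
```

>>> {"api": "apply_moves", "payload": {"steps": "0 0 0.03 0 0 0 -0.3;0 0 0.07 0 0 0 -0.3;0 0 0.11 0 0 0 -0.3;0.03 0.09 0.12 0 0 0 -0.3;0.06 0.18 0.12 0 0 0 -0.3;0.09 0.27 0.12 0 0 0 -0.3;0.106 0.352 0.12 0 0 0 -0.3;0.106 0.352 0.12 0 0 0 -0.3;0.106 0.352 0.12 0 0 0 -0.3;0.106 0.352 0.12 0 0 0 -0.3;0.106 0.352 0.12 0 0 0 -0.3;0.106 0.352 0.12 0 0 0 -0.3;0.106 0.352 0.12 0 0 0 -0.3;0.106 0.352 0.12 0 0 0 -0.3"}}

```text
time_s: 24.47
ee_pos: [0.547, 0.0986, 0.3241]
ee_rot: [2.299, 2.141, -0.001]
force: [-0.4, -0.4, 0.3]
grip_width: 0.502
grip_force: 61.1
```

Run:
```python
from h import *
s=observe();r=s["ee_rot"];print(s["ee_pos"],s["force"],s["grip_width"],2*np.arctan2(r[1],r[0])-np.pi/2,s["qpos"].round(2))
```

```text
[0.54702305 0.09864825 0.32410998] [-0.42757069 -0.39077416  0.32972843] 0.5020578499568797 -0.07074528626559395 [-1.1   0.59  1.16  1.87 -0.61  1.1   0.23]
```

>>> {"api": "apply_moves", "payload": {"steps": "0 -0.0025 -0.02 0 0 0 -0.3;0 -0.0025 -0.037 0 0 0 -0.3;0 -0.0025 -0.045 0 0 0 -0.3;0 -0.0025 -0.05 0 0 0 -0.3;0 -0.0025 -0.055 0 0 0 -0.3;0 -0.0025 -0.06 0 0 0 -0.3"}}

```text
time_s: 24.97
ee_pos: [0.5482, 0.0942, 0.2696]
ee_rot: [-2.301, -2.128, -0.012]
force: [-9.4, 12.9, 32.8]
grip_width: 0.502
grip_force: 68.1
```

>>> {"api": "apply_moves", "payload": {"steps": "0 0 0.01 0 0 0 -0.3;-0.0015 0.0025 0.016 0 0 0 -0.3;-0.0015 0.0025 0.016 0 0 0 -0.3;-0.0015 0.0025 0.01 0 0 0 -0.3;-0.0015 0.0025 0.004 0 0 0 -0.3;-0.0015 0.0025 0 0 0 0 -0.3"}}

```text
time_s: 25.47
ee_pos: [0.547, 0.096, 0.2677]
ee_rot: [-2.305, -2.133, -0.008]
force: [-10.2, 6.4, 29.0]
grip_width: 0.505
grip_force: 68.1
```

Run:
```python
from h import *
s=observe();print(s["ee_pos"],s["ee_rot"],s["force"],s["ft_torque"],s["grip_width"])
im=capture("scene");u,v=proj("scene",(.547,.09,.07)).astype(int)
cv2.imwrite("pics/c11.png",cv2.resize(im[v-35:v+35,u-35:u+35],None,fx=8,fy=8,interpolation=2))
```

```text
[0.54698699 0.09600853 0.26773604] [-2.3047392  -2.13276517 -0.0075797 ] [-10.1739039    6.36933733  29.02930701] [ 1.27029583  1.77910818 -0.01013161] 0.5047151120261697
```

View pics/c11.png

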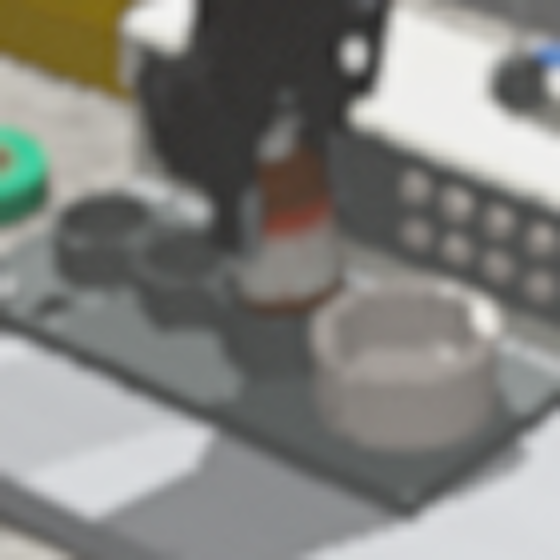

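>>> {"api": "apply_moves", "payload": {"steps": "0 0 0.008 0 0 0 -0.3;-0.003 0.003 0.014 0 0 0 -0.3;-0.003 0.003 0.014 0 0 0 -0.3;-0.003 0.003 0.008 0 0 0 -0.3;-0.003 0.003 0.003 0 0 0 -0.3;-0.003 0.003 0 0 0 0 -0.3"}}

```text
time_s: 26.02
ee_pos: [0.5441, 0.0985, 0.2678]
ee_rot: [2.305, 2.134, 0.006]
force: [-6.7, 3.9, 43.6]
grip_width: 0.502
grip_force: 71.3
```

>>> {"api": "apply_moves", "payload": {"steps": "0 0 0.01 0 0 0 -0.3;0 0 0.02 0 0 0 -0.3;0 0 0.03 0 0 0 -0.3;0 0 0.03 0 0 0 -0.3"}}

```text
time_s: 26.35
ee_pos: [0.5426, 0.0985, 0.2958]
ee_rot: [2.304, 2.133, 0.002]
force: [0.1, -0.2, -0.2]
grip_width: 0.504
grip_force: 65.6
```

Run:
```python
from h import *
s=observe();p=s["ee_pos"];print(p,s["ee_rot"],s["force"])
im=capture("scene");u,v=proj("scene",(.547,.095,.08)).astype(int);x0,y0=u-30,v-30
a=cv2.resize(im[y0:y0+60,x0:x0+60],None,fx=10,fy=10,interpolation=2)
def circ(c,r,z,col):
    q=np.array([(proj("scene",(c[0]+r*np.cos(t),c[1]+r*np.sin(t),z))-[x0,y0]+.5)*10-.5 for t in np.linspace(0,6.28,60)]).astype(int)
    cv2.polylines(a,[q],True,col,1)
circ(p,.022,p[2]-.205,(0,255,0));circ(p,.022,p[2]-.205+.069,(0,255,0));circ(p,.012,p[2]-.205+.078,(0,255,0))
for q,r,z in(((.5467,.096),.028,.072),((.551,.147),.024,.066),((.5547,.1963),.024,.066),((.5425,.0277),.038,.076)): circ(q,r,z,(0,0,255))
cv2.imwrite("pics/c12.png",a)
```

```text
[0.54260239 0.09853503 0.29583143] [2.30440753 2.13341062 0.00234872] [ 0.08511295 -0.23918521 -0.16923427]
```

View pics/c12.png

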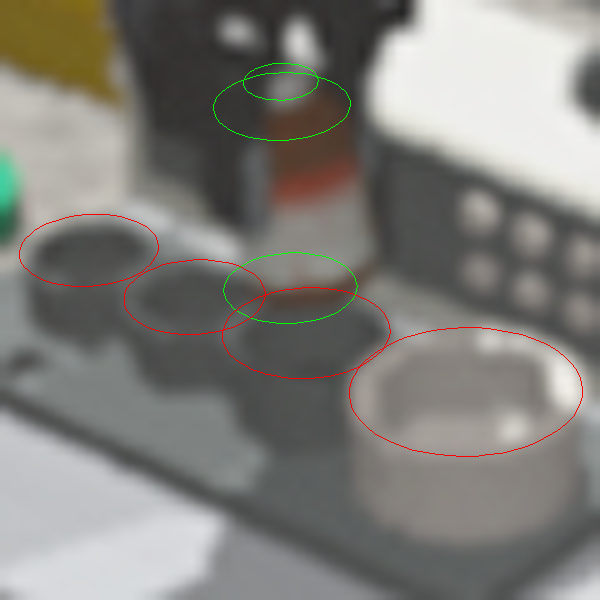

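Run:
```python
from h import *
from scipy.ndimage import map_coordinates
g=cv2.cvtColor(cv2.imread("pics/c5.png"),cv2.COLOR_BGR2GRAY).astype(float)
t=np.linspace(0,2*np.pi,90)
def ring(cx,cy,r): return map_coordinates(g,[cy+r*np.sin(t),cx+r*np.cos(t)],order=1).mean()
for n,x,y,r0,z in(("end",145,184,36,.066),("mid",230,192,36,.066),("large",317,197,42.5,.072)):
    best=max(((sum(ring(cx,cy,r+k) for k in(2,4))-sum(ring(cx,cy,r-k) for k in(2,4)),cx,cy,r) for cx in np.arange(x-8,x+8.1,1) for cy in np.arange(y-8,y+8.1,1) for r in np.arange(r0-5,r0+5.1,1)))
    print(n,np.round(best,1),cr(best[1],best[2],z,y0=140,fy=6).round(4))
    m=(g<55).astype(np.uint8);_,l,st,c=cv2.connectedComponentsWithStats(m);k=l[y,x];print(st[k],c[k],cr(*c[k],z,y0=140,fy=6).round(4))
# pot/lid disc: edges; pins
for n,x,y in(("pr",167,122),("pf",155,257)): print(n,cr(x,y,.035,y0=140,fy=6).round(4))
```

```text
end [ 96.8 141.  182.   34. ] [0.5561 0.1999 0.066 ]
[ 111  152   66   63 3140] [142.04649682 182.87802548] [0.5555 0.1993 0.066 ]
mid [ 88.6 227.  190.   34. ] [0.5521 0.1494 0.066 ]
[ 194  159   67   68 3141] [227.33651703 191.2075772 ] [0.5514 0.1492 0.066 ]
large [100.7 314.  197.   40.5] [0.5482 0.0976 0.072 ]
[ 275  159   78   78 4661] [313.79510835 196.98347994] [0.5482 0.0978 0.072 ]
pr [0.5957 0.1906 0.035 ]
pf [0.5144 0.1957 0.035 ]
```

>>> {"api": "apply_moves", "payload": {"steps": "0 0 0.02 0 0 0 -0.3;-0.02 -0.06 0.03 0 0 0 -0.3;-0.04 -0.12 0.03 0 0 0 -0.3;-0.058 -0.18 0.03 0 0 0 -0.3;-0.058 -0.18 0.03 0 0 0 -0.3;-0.058 -0.18 0.03 0 0 0 -0.3;-0.058 -0.18 0 0 0 0 -0.3;-0.058 -0.18 -0.03 0 0 0 -0.3;-0.058 -0.18 -0.045 0 0 0 -0.3;-0.058 -0.18 -0.052 0 0 0 -0.3;-0.058 -0.18 -0.055 0 0 0 -0.3"}}

```text
time_s: 27.32
ee_pos: [0.4835, -0.0811, 0.2384]
ee_rot: [-2.304, -2.133, 0.003]
force: [0.2, -0.4, -0.4]
grip_width: 0.5
grip_force: 65.6
```

>>> {"api": "apply_moves", "payload": {"steps": "0 0 -0.001 0 0 0 -0.3;0 0 -0.003 0 0 0 -0.3;0 0 -0.003 0 0 0 -0.3"}}

```text
time_s: 27.57
ee_pos: [0.4847, -0.0812, 0.2373]
ee_rot: [2.304, 2.134, 0.001]
force: [-0.1, -0.5, -1.3]
grip_width: 0.499
grip_force: 65.6
```

>>> {"api": "apply_moves", "payload": {"steps": "0 0 -0.001 0 0 0 -0.3;0 0 -0.002 0 0 0 -0.3;0 0 -0.003 0 0 0 -0.3;0 0 -0.003 0 0 0 -0.3"}}

```text
time_s: 27.9
ee_pos: [0.4843, -0.0811, 0.2338]
ee_rot: [2.305, 2.135, 0.0]
force: [-0.1, 0.5, -0.5]
grip_width: 0.503
grip_force: 65.6
```

>>> {"api": "apply_moves", "payload": {"steps": "0 0 -0.001 0 0 0 -0.3;0 0 -0.002 0 0 0 -0.3;0 0 -0.003 0 0 0 -0.3;0 0 -0.003 0 0 0 -0.3"}}

```text
time_s: 28.23
ee_pos: [0.4845, -0.0818, 0.232]
ee_rot: [-2.305, -2.133, -0.002]
force: [-2.5, 1.3, 13.1]
grip_width: 0.504
grip_force: 67.3
```

>>> {"api": "apply_moves", "payload": {"steps": "0 0 -0.001 0 0 0 -0.3;0 0 -0.002 0 0 0 -0.3;0 0 -0.003 0 0 0 -0.3;0 0 -0.003 0 0 0 -0.3"}}

```text
time_s: 28.57
ee_pos: [0.4862, -0.0829, 0.2311]
ee_rot: [2.304, 2.13, 0.008]
force: [-2.0, 0.4, 24.8]
grip_width: 0.503
grip_force: 67.4
```

>>> {"api": "apply_moves", "payload": {"steps": "0 0 0.004 0 0 0 -0.3;0 0 0.004 0 0 0 0.2;0 0 0.004 0 0 0 0.5;0 0 0.004 0 0 0 0.6;0 0 0.004 0 0 0 0.6;0 0 0.04 0 0 0 0.6;0 0 0.08 0 0 0 0.6;0 0 0.12 0 0 0 0.6;0.03 0.09 0.12 0 0 0 -1;0.062 0.179 0.12 0 0 0 -1;0.062 0.179 0.12 0 0 0 -1;0.062 0.179 0.12 0 0 0 -1;0.062 0.179 0.12 0 0 0 -1;0.062 0.179 0.12 0 0 0 -1;0.062 0.179 0.12 0 0 0 -1"}}

```text
time_s: 29.82
ee_pos: [0.5464, 0.0996, 0.3469]
ee_rot: [2.301, 2.139, -0.003]
force: [-0.5, -0.0, -0.6]
grip_width: 0.001
grip_force: 0.0
```

Run:
```python
from h import *
s=observe();print(s["ee_pos"],s["grip_width"],s["force"])
im=capture("top");cv2.imwrite("pics/t13.png",im)
for l in ("calibrator",): print([(np.round(d["position"],4).tolist(),round(d["conf"],2)) for d in find_in(l,"top")])
h=cv2.cvtColor(im,cv2.COLOR_BGR2HSV);u,v=proj("top",(.485,-.082,.1)).astype(int);print(u,v)
q=h[v-12:v+13,u-12:u+13];m=((q[...,0]<25)&(q[...,1]>90));y,x=np.nonzero(m);print("amber",m.sum(),x.min()+u-12,x.max()+u-12,y.min()+v-12,y.max()+v-12,ray("top",(x.mean()+u-12,y.mean()+v-12),.099))
```

```text
[0.54635498 0.09961589 0.34691721] 0.0012406536567069139 [-0.51924083 -0.03203159 -0.60616648]
[([0.4855, -0.0864, 0.0951], 0.65)]
268 190
amber 62 265 275 186 197 [ 0.48223436 -0.08833365  0.099     ]
```

>>> {"api": "apply_moves", "payload": {"steps": "0.001 -0.002 -0.04 0 0 0 -1;0.001 -0.002 -0.075 0 0 0 -1;0.001 -0.002 -0.095 0 0 0 -1;0.001 -0.002 -0.11 0 0 0 -1;0.001 -0.002 -0.119 0 0 0 -1;0.001 -0.002 -0.119 0 0 0 -1"}}

```text
time_s: 30.42
ee_pos: [0.5467, 0.0948, 0.2277]
ee_rot: [-2.307, -2.132, 0.003]
force: [-0.0, -1.0, 0.1]
grip_width: 0.0
grip_force: 0.0
```

>>> {"api": "apply_moves", "payload": {"steps": "0 0.003 0 0 0 0 -1;0 0.006 0 0 0 0 -1;0 0.007 0 0 0 0 -1;0 0.007 0 0 0 0 -1"}}

```text
time_s: 30.75
ee_pos: [0.5478, 0.1035, 0.2297]
ee_rot: [2.303, 2.135, 0.003]
force: [-0.3, -0.2, -0.3]
grip_width: -0.002
grip_force: 0.0
```

>>> {"api": "apply_moves", "payload": {"steps": "0 0.001 0 0 0 0 -1;0 0.002 0 0 0 0 -1;0 0.002 0 0 0 0 -1"}}

```text
time_s: 31.0
ee_pos: [0.5474, 0.1051, 0.2289]
ee_rot: [2.305, 2.135, 0.001]
force: [-0.3, -0.2, -0.2]
grip_width: -0.002
grip_force: 0.0
```

>>> {"api": "apply_moves", "payload": {"steps": "0 0.001 0 0 0 0 -1;0 0.002 0 0 0 0 -1;0 0.002 0 0 0 0 -1"}}

```text
time_s: 31.25
ee_pos: [0.5473, 0.107, 0.2287]
ee_rot: [-2.305, -2.135, -0.0]
force: [-0.4, -0.7, 0.3]
grip_width: 0.002
grip_force: 0.0
```

>>> {"api": "apply_moves", "payload": {"steps": "0 0.001 0 0 0 0 -1;0 0.002 0 0 0 0 -1;0 0.002 0 0 0 0 -1"}}

```text
time_s: 31.5
ee_pos: [0.5473, 0.109, 0.2287]
ee_rot: [-2.305, -2.135, -0.0]
force: [0.3, -0.3, -0.4]
grip_width: 0.003
grip_force: 0.0
```

>>> {"api": "apply_moves", "payload": {"steps": "0 0.001 0 0 0 0 -1;0 0.002 0 0 0 0 -1;0 0.002 0 0 0 0 -1"}}

```text
time_s: 31.75
ee_pos: [0.5472, 0.1101, 0.2288]
ee_rot: [2.305, 2.133, -0.001]
force: [-0.5, -1.6, -0.7]
grip_width: -0.002
grip_force: 1.1
```

>>> {"api": "apply_moves", "payload": {"steps": "0 0.001 0 0 0 0 -1;0 0.002 0 0 0 0 -1;0 0.002 0 0 0 0 -1"}}

```text
time_s: 32.0
ee_pos: [0.5472, 0.111, 0.2288]
ee_rot: [2.304, 2.131, -0.003]
force: [-0.8, -6.1, -0.3]
grip_width: -0.0
grip_force: 2.8
```

>>> {"api": "apply_moves", "payload": {"steps": "0 0.001 0 0 0 0 -1;0 0.002 0 0 0 0 -1;0 0.002 0 0 0 0 -1"}}

```text
time_s: 32.25
ee_pos: [0.547, 0.1116, 0.2288]
ee_rot: [2.304, 2.129, -0.005]
force: [-0.6, -8.6, -0.8]
grip_width: 0.001
grip_force: 4.1
```

>>> {"api": "apply_moves", "payload": {"steps": "0 -0.008 0 0 0 0 -1;0 -0.016 0 0 0 0 -1;0 -0.02 0 0 0 0 -1;0 -0.021 0 0 0 0 -1;0 -0.022 0 0 0 0 -1;0 -0.022 0 0 0 0 -1"}}

```text
time_s: 32.75
ee_pos: [0.5474, 0.0931, 0.2288]
ee_rot: [-2.305, -2.134, -0.001]
force: [-0.3, 0.4, -0.3]
grip_width: -0.002
grip_force: 0.0
```

>>> {"api": "apply_moves", "payload": {"steps": "0 -0.001 0 0 0 0 -1;0 -0.002 0 0 0 0 -1;0 -0.002 0 0 0 0 -1"}}

```text
time_s: 33.0
ee_pos: [0.5473, 0.0908, 0.2287]
ee_rot: [2.305, 2.135, 0.0]
force: [0.3, -0.1, 0.3]
grip_width: -0.002
grip_force: 0.0
```

>>> {"api": "apply_moves", "payload": {"steps": "0 -0.001 0 0 0 0 -1;0 -0.002 0 0 0 0 -1;0 -0.002 0 0 0 0 -1"}}

```text
time_s: 33.25
ee_pos: [0.5473, 0.0885, 0.2288]
ee_rot: [2.305, 2.134, -0.0]
force: [-0.0, 0.1, 0.6]
grip_width: -0.001
grip_force: 0.0
```

>>> {"api": "apply_moves", "payload": {"steps": "0 -0.001 0 0 0 0 -1;0 -0.002 0 0 0 0 -1;0 -0.002 0 0 0 0 -1"}}

```text
time_s: 33.5
ee_pos: [0.5473, 0.0865, 0.2288]
ee_rot: [2.305, 2.134, 0.0]
force: [0.2, -0.4, 0.1]
grip_width: 0.005
grip_force: 0.0
```

>>> {"api": "apply_moves", "payload": {"steps": "0 -0.001 0 0 0 0 -1;0 -0.001 0 0 0 0 -1"}}

```text
time_s: 33.67
ee_pos: [0.5473, 0.0855, 0.2288]
ee_rot: [2.305, 2.134, 0.0]
force: [-0.6, 0.5, 0.4]
grip_width: 0.001
grip_force: 0.0
```

>>> {"api": "apply_moves", "payload": {"steps": "0 -0.001 0 0 0 0 -1;0 -0.001 0 0 0 0 -1"}}

```text
time_s: 33.83
ee_pos: [0.5472, 0.0846, 0.2288]
ee_rot: [2.305, 2.134, -0.0]
force: [0.4, 0.2, 0.2]
grip_width: 0.001
grip_force: 0.0
```

>>> {"api": "apply_moves", "payload": {"steps": "0 -0.001 0 0 0 0 -1;0 -0.001 0 0 0 0 -1"}}

```text
time_s: 34.0
ee_pos: [0.5473, 0.084, 0.2287]
ee_rot: [-2.305, -2.134, -0.001]
force: [-0.1, 1.6, -0.3]
grip_width: -0.001
grip_force: 0.4
```

>>> {"api": "apply_moves", "payload": {"steps": "0 -0.001 0 0 0 0 -1;0 -0.001 0 0 0 0 -1"}}

```text
time_s: 34.17
ee_pos: [0.5474, 0.0835, 0.2287]
ee_rot: [-2.304, -2.134, -0.002]
force: [-0.1, 3.0, 0.6]
grip_width: 0.002
grip_force: 1.4
```

>>> {"api": "apply_moves", "payload": {"steps": "0 -0.001 0 0 0 0 -1;0 -0.001 0 0 0 0 -1"}}

```text
time_s: 34.33
ee_pos: [0.5474, 0.0826, 0.2287]
ee_rot: [-2.304, -2.134, -0.001]
force: [-0.2, 3.4, 0.6]
grip_width: 0.002
grip_force: 2.0
```

>>> {"api": "apply_moves", "payload": {"steps": "0 0.008 0 0 0 0 -1;0 0.015 0 0 0 0 -1;0.004 0.015 0 0 0 0 -1;0.006 0.015 0 0 0 0 -1;0.006 0.015 0 0 0 0 -1"}}

```text
time_s: 34.75
ee_pos: [0.5538, 0.0965, 0.2289]
ee_rot: [2.304, 2.133, -0.0]
force: [0.8, -0.1, 1.1]
grip_width: 0.001
grip_force: 0.0
```

>>> {"api": "apply_moves", "payload": {"steps": "0.001 0 0 0 0 0 -1;0.002 0 0 0 0 0 -1;0.002 0 0 0 0 0 -1"}}

```text
time_s: 35.0
ee_pos: [0.5554, 0.0964, 0.2288]
ee_rot: [2.305, 2.133, 0.0]
force: [1.1, -0.6, 0.1]
grip_width: 0.004
grip_force: 0.0
```

>>> {"api": "apply_moves", "payload": {"steps": "0.001 0 0 0 0 0 -1;0.001 0 0 0 0 0 -1"}}

```text
time_s: 35.17
ee_pos: [0.5564, 0.0966, 0.2288]
ee_rot: [2.305, 2.134, 0.0]
force: [-0.5, -0.4, 0.4]
grip_width: -0.002
grip_force: 0.0
```

>>> {"api": "apply_moves", "payload": {"steps": "0.001 0 0 0 0 0 -1;0.001 0 0 0 0 0 -1"}}

```text
time_s: 35.33
ee_pos: [0.5574, 0.0967, 0.2288]
ee_rot: [2.305, 2.134, 0.0]
force: [1.1, -1.0, -0.1]
grip_width: 0.002
grip_force: 0.0
```

>>> {"api": "apply_moves", "payload": {"steps": "0.001 0 0 0 0 0 -1;0.001 0 0 0 0 0 -1"}}

```text
time_s: 35.5
ee_pos: [0.5582, 0.0967, 0.2287]
ee_rot: [-2.305, -2.134, 0.0]
force: [-0.9, 0.0, 1.0]
grip_width: -0.001
grip_force: 0.1
```

>>> {"api": "apply_moves", "payload": {"steps": "0.001 0 0 0 0 0 -1;0.001 0 0 0 0 0 -1"}}

```text
time_s: 35.67
ee_pos: [0.5588, 0.0967, 0.2286]
ee_rot: [-2.304, -2.133, 0.002]
force: [-2.4, -0.4, 1.3]
grip_width: 0.001
grip_force: 1.2
```

>>> {"api": "apply_moves", "payload": {"steps": "0.001 0 0 0 0 0 -1;0.001 0 0 0 0 0 -1"}}

```text
time_s: 35.83
ee_pos: [0.5592, 0.0967, 0.2285]
ee_rot: [-2.303, -2.132, 0.004]
force: [-5.1, 0.6, 4.0]
grip_width: 0.003
grip_force: 2.7
```

>>> {"api": "apply_moves", "payload": {"steps": "0.001 0 0 0 0 0 -1;0.001 0 0 0 0 0 -1"}}

```text
time_s: 36.0
ee_pos: [0.56, 0.0966, 0.2284]
ee_rot: [-2.302, -2.132, 0.005]
force: [-6.7, -0.7, 3.7]
grip_width: 0.003
grip_force: 3.3
```

>>> {"api": "apply_moves", "payload": {"steps": "-0.01 0 0 0 0 0 -1;-0.018 0 0 0 0 0 -1;-0.02 0 0 0 0 0 -1;-0.021 0 0 0 0 0 -1;-0.021 0 0 0 0 0 -1"}}

```text
time_s: 36.42
ee_pos: [0.5402, 0.0969, 0.2289]
ee_rot: [2.305, 2.134, 0.001]
force: [0.1, -0.4, 0.2]
grip_width: -0.001
grip_force: 0.0
```

>>> {"api": "apply_moves", "payload": {"steps": "-0.001 0 0 0 0 0 -1;-0.002 0 0 0 0 0 -1;-0.002 0 0 0 0 0 -1"}}

```text
time_s: 36.67
ee_pos: [0.5383, 0.0968, 0.2288]
ee_rot: [2.305, 2.134, 0.0]
force: [-1.0, 0.3, 0.1]
grip_width: -0.004
grip_force: 0.0
```

>>> {"api": "apply_moves", "payload": {"steps": "-0.001 0 0 0 0 0 -1;-0.001 0 0 0 0 0 -1"}}

```text
time_s: 36.83
ee_pos: [0.5372, 0.0967, 0.2287]
ee_rot: [2.305, 2.134, 0.0]
force: [0.0, -0.1, -0.6]
grip_width: -0.0
grip_force: 0.0
```

>>> {"api": "apply_moves", "payload": {"steps": "-0.001 0 0 0 0 0 -1;-0.001 0 0 0 0 0 -1"}}

```text
time_s: 37.0
ee_pos: [0.5363, 0.0968, 0.2288]
ee_rot: [2.305, 2.134, 0.001]
force: [0.9, 0.1, -0.4]
grip_width: 0.001
grip_force: 0.2
```

>>> {"api": "apply_moves", "payload": {"steps": "0.008 0 0 0 0 0 -1;0.011 0 0.03 0 0 0 -1;0.011 0 0.07 0 0 0 -1;0.011 0 0.12 0 0 0 -1;0 -0.03 0.12 0 0 0.12 0.2;-0.01 -0.06 0.12 0 0 0.24 0.6;-0.02 -0.09 0.12 0 0 0.36 0.6;-0.03 -0.12 0.12 0 0 0.48 0.6;-0.04 -0.15 0.12 0 0 0.6 0.6;-0.051 -0.181 0.12 0 0 0.72 0.6;-0.051 -0.181 0.12 0 0 0.84 0.6;-0.051 -0.181 0.12 0 0 0.96 0.6;-0.051 -0.181 0.12 0 0 1.08 0.6;-0.051 -0.181 0.12 0 0 1.2 0.6;-0.051 -0.181 0.12 0 0 1.32 0.6;-0.051 -0.181 0.12 0 0 1.44 0.6;-0.051 -0.181 0.12 0 0 1.57 0.6;-0.051 -0.181 0.12 0 0 1.57 0.6"}}

```text
time_s: 38.5
ee_pos: [0.4855, -0.0847, 0.3491]
ee_rot: [0.12, 3.139, 0.001]
force: [-0.6, -0.3, -0.9]
grip_width: 0.797
grip_force: 0.0
```

Run:
```python
from h import *
s=observe();r=s["ee_rot"];print(s["ee_pos"],s["grip_width"],s["force"],2*np.arctan2(r[1],r[0])-np.pi/2)
```

```text
[ 0.48553712 -0.08469679  0.34909118] 0.7973092426293049 [-0.55066858 -0.29268882 -0.8897417 ] 1.494556930205245
```

>>> {"api": "apply_moves", "payload": {"steps": "0 0 -0.04 0 0 0 0.6;0 0 -0.08 0 0 0 0.6;0 0 -0.1 0 0 0 0.6;0 0 -0.114 0 0 0 0.6;0 0 -0.114 0 0 0 0.6;0 0 -0.114 0 0 0 -0.2;0 0 -0.114 0 0 0 -0.2;0 0 -0.114 0 0 0 -0.2;0 0 -0.114 0 0 0 -0.2;0 0 -0.114 0 0 0 0.6;0 0 -0.114 0 0 0 0.6;0 0 -0.114 0 0 0 0.6"}}

```text
time_s: 39.5
ee_pos: [0.4853, -0.0841, 0.235]
ee_rot: [0.122, 3.139, 0.001]
force: [-0.5, -0.6, 0.4]
grip_width: 0.8
grip_force: 0.0
```

>>> {"api": "apply_moves", "payload": {"steps": "0 0 0 0 0 -0.12 0.6;0 0 0 0 0 -0.24 0.6;0 0 0 0 0 -0.36 0.6;0 0 0 0 0 -0.48 0.6;0 0 0 0 0 -0.6 0.6;0 0 0 0 0 -0.72 0.6;0 0 0 0 0 -0.84 0.6;0 0 0 0 0 -0.96 0.6;0 0 0 0 0 -1.08 0.6;0 0 0 0 0 -1.2 0.6;0 0 0 0 0 -1.32 0.6;0 0 0 0 0 -1.44 0.6;0 0 0 0 0 -1.53 0.6;0 0 0 0 0 -1.57 0.6;0 0 0 0 0 -1.57 0.6;0 0 0 0 0 -1.57 -0.3;0 0 0 0 0 -1.57 -0.3;0 0 0 0 0 -1.57 -0.3;0 0 0 0 0 -1.57 -0.3"}}

```text
time_s: 41.08
ee_pos: [0.4854, -0.0843, 0.235]
ee_rot: [2.305, 2.135, 0.001]
force: [0.3, -0.2, 2.3]
grip_width: 0.498
grip_force: 60.7
```

```bash
cat >> h.py <<'E'
def st():
    s=observe();r=s["ee_rot"];print(round(s["time_s"],1),s["ee_pos"].round(4),"F",s["force"].round(1),"T",s["ft_torque"].round(2),"w",round(s["grip_width"],3),"line",round(2*np.arctan2(r[1],r[0])-np.pi/2,3),s["qpos"].round(2))
E
python3 -c "from h import *;st()"
```

```text
41.1 [ 0.4854 -0.0843  0.235 ] F [ 0.3 -0.2  2.3] T [-0.03  0.03  0.02] w 0.498 line -0.077 [-0.78  0.64  1.15  2.09 -0.77  0.91  0.73]
```

>>> {"api": "apply_moves", "payload": {"steps": "0 0 0.01 0 0 0 -0.3;0 0 0.03 0 0 0 -0.3;0 0 0.06 0 0 0 -0.3;0 0 0.08 0 0 0 -0.3;0.008 0.02 0.08 0 0 0 -0.3;0.018 0.05 0.08 0 0 0 -0.3;0.028 0.08 0.08 0 0 0 -0.3;0.038 0.11 0.08 0 0 0 -0.3;0.048 0.14 0.08 0 0 0 -0.3;0.057 0.165 0.08 0 0 0 -0.3;0.062 0.178 0.08 0 0 0 -0.3;0.062 0.181 0.08 0 0 0 -0.3;0.062 0.181 0.08 0 0 0 -0.3;0.062 0.181 0.06 0 0 0 -0.3;0.062 0.181 0.055 0 0 0 -0.3;0.062 0.181 0.055 0 0 0 -0.3"}}

```text
time_s: 42.42
ee_pos: [0.5459, 0.0947, 0.2887]
ee_rot: [-2.308, -2.129, 0.004]
force: [0.5, 0.0, -0.8]
grip_width: 0.504
grip_force: 61.0
```

Run:
```python
from h import *
st();s=observe();p=s["ee_pos"]
im=capture("scene")
h=cv2.cvtColor(im,cv2.COLOR_BGR2HSV)
b=p[2]-.205
for k in(.1,.35,.6,.85):  # rows along the body: left/right edges of the bottle at heights, compared with predicted axis
    z=b+.069*k;u,v=proj("scene",(p[0],p[1],z));row=im[int(round(v)),int(u)-14:int(u)+15].astype(int)
    print(round(k,2),u.round(1),v.round(1),[tuple(x) for x in row[4:25:1]])
```

```text
42.4 [0.5459 0.0947 0.2887] F [ 0.5  0.  -0.8] T [-0.05  0.01  0.04] w 0.504 line -6.364 [-1.11  0.71  1.23  1.91 -0.76  1.1   0.36]
0.1 229.1 177.3 [(np.int64(76), np.int64(77), np.int64(76)), (np.int64(75), np.int64(78), np.int64(76)), (np.int64(75), np.int64(76), np.int64(75)), (np.int64(82), np.int64(84), np.int64(83)), (np.int64(102), np.int64(107), np.int64(107)), (np.int64(119), np.int64(124), np.int64(124)), (np.int64(125), np.int64(131), np.int64(130)), (np.int64(130), np.int64(135), np.int64(136)), (np.int64(132), np.int64(136), np.int64(137)), (np.int64(129), np.int64(133), np.int64(136)), (np.int64(129), np.int64(134), np.int64(137)), (np.int64(129), np.int64(135), np.int64(137)), (np.int64(128), np.int64(133), np.int64(136)), (np.int64(127), np.int64(132), np.int64(135)), (np.int64(127), np.int64(132), np.int64(133)), (np.int64(125), np.int64(129), np.int64(130)), (np.int64(119), np.int64(124), np.int64(124)), (np.int64(118), np.int64(123), np.int64(124)), (np.int64(117), np.int64(124), np.int64(123)), (np.int64(113), np.int64(118), np.int64(118)), (np.int64(101), np.int
[... 2180 characters left out ...]
.int64(54), np.int64(55), np.int64(55)), (np.int64(53), np.int64(53), np.int64(54)), (np.int64(54), np.int64(56), np.int64(56)), (np.int64(58), np.int64(59), np.int64(63)), (np.int64(63), np.int64(71), np.int64(82)), (np.int64(67), np.int64(77), np.int64(94)), (np.int64(69), np.int64(79), np.int64(95)), (np.int64(65), np.int64(75), np.int64(92)), (np.int64(55), np.int64(67), np.int64(86)), (np.int64(48), np.int64(60), np.int64(82)), (np.int64(48), np.int64(60), np.int64(81)), (np.int64(46), np.int64(59), np.int64(77)), (np.int64(52), np.int64(59), np.int64(72)), (np.int64(70), np.int64(72), np.int64(74)), (np.int64(77), np.int64(78), np.int64(76)), (np.int64(73), np.int64(74), np.int64(72))]
```

>>> {"api": "apply_moves", "payload": {"steps": "0.0014 0.002 0 0 0 0 -0.3;0.0014 0.002 -0.005 0 0 0 -0.3;0.0014 0.002 -0.009 0 0 0 -0.3;0.0014 0.002 -0.012 0 0 0 -0.3;0.0014 0.002 -0.014 0 0 0 -0.3;0.0014 0.002 -0.014 0 0 0 -0.3"}}

```text
time_s: 42.97
ee_pos: [0.5485, 0.0988, 0.2752]
ee_rot: [-2.305, -2.134, 0.001]
force: [0.1, -0.0, -0.2]
grip_width: 0.498
grip_force: 61.0
```

```bash
python3 -c "from h import *;st()"
```

```text
43.0 [0.5485 0.0988 0.2752] F [ 0.1 -0.  -0.2] T [0.02 0.06 0.01] w 0.498 line -6.36 [-1.09  0.73  1.2   1.91 -0.78  1.08  0.37]
```

>>> {"api": "apply_moves", "payload": {"steps": "-0.0012 -0.002 0 0 0 0 -0.3;-0.0012 -0.002 0 0 0 0 -0.3;-0.0012 -0.002 0 0 0 0 -0.3;-0.0012 -0.002 -0.003 0 0 0 -0.3;-0.0012 -0.002 -0.006 0 0 0 -0.3;-0.0012 -0.002 -0.008 0 0 0 -0.3;-0.0012 -0.002 -0.008 0 0 0 -0.3"}}

```text
time_s: 43.55
ee_pos: [0.5472, 0.0969, 0.2671]
ee_rot: [-2.305, -2.134, 0.001]
force: [1.1, 0.5, -0.2]
grip_width: 0.501
grip_force: 61.0
```

>>> {"api": "apply_moves", "payload": {"steps": "0 0 -0.004 0 0 0 -0.3;0 0 -0.008 0 0 0 -0.3;0 0 -0.012 0 0 0 -0.3;0 0 -0.016 0 0 0 -0.3;0 0 -0.018 0 0 0 -0.3;0 0 -0.0195 0 0 0 -0.3;0 0 -0.0195 0 0 0 -0.3"}}

```text
time_s: 44.13
ee_pos: [0.5474, 0.0968, 0.2479]
ee_rot: [-2.305, -2.134, 0.001]
force: [0.2, -0.6, -0.2]
grip_width: 0.5
grip_force: 61.0
```

>>> {"api": "apply_moves", "payload": {"steps": "0 0 -0.001 0 0 0 -0.3;0 0 -0.001 0 0 0 -0.3;0 0 -0.001 0 0 0 0.2;0 0 -0.001 0 0 0 0.4;0 0 -0.001 0 0 0 0.4;0 0 0.02 0 0 0 0.4;0 0 0.05 0 0 0 0.4;0 0 0.09 0 0 0 0.4;0 0 0.09 0 0 0 0.4"}}

```text
time_s: 44.88
ee_pos: [0.5499, 0.0956, 0.3447]
ee_rot: [2.301, 2.129, 0.014]
force: [0.4, 0.4, -0.1]
grip_width: 0.696
grip_force: 0.0
```

>>> {"api": "apply_moves", "payload": {"steps": "-0.01 -0.035 0 0 0 0.11 0.4;-0.02 -0.07 0 0 0 0.22 0.4;-0.03 -0.105 0 0 0 0.33 0.4;-0.04 -0.14 0 0 0 0.44 0.4;-0.05 -0.175 0 0 0 0.55 0.4;-0.06 -0.21 0 0 0 0.66 0.4;-0.07 -0.245 0 0 0 0.77 0.4;-0.08 -0.28 0 0 0 0.88 0.4;-0.09 -0.315 0 0 0 0.99 0.4;-0.095 -0.35 0 0 0 1.1 0.4;-0.1 -0.385 0 0 0 1.21 0.4;-0.103 -0.42 0 0 0 1.32 0.4;-0.103 -0.455 0 0 0 1.43 0.4;-0.103 -0.477 0 0 0 1.54 0.4;-0.103 -0.477 0 0 0 1.57 0.4;-0.103 -0.477 0 0 0 1.57 0.4;-0.103 -0.477 0 0 0 1.57 0.4"}}

```text
time_s: 46.3
ee_pos: [0.4442, -0.3803, 0.3381]
ee_rot: [0.125, 3.139, 0.001]
force: [-0.3, -0.1, -0.9]
grip_width: 0.704
grip_force: 0.0
```

Run:
```python
from h import *
st();capture("top")
for l in("calibrator","control_low","control_high","nest_large"): print(l,[(np.round(d["position"],4).tolist(),round(d["conf"],2)) for d in find_in(l,"top")])
im=capture("scene")
for l in("calibrator","control_low","control_high"): print(l,[(np.round(d["position"],4).tolist(),round(d["conf"],2)) for d in find_in(l,"scene")])
```

```text
46.3 [ 0.4442 -0.3803  0.3381] F [-0.3 -0.1 -0.9] T [0.01 0.06 0.  ] w 0.704 line 1.491 [ 0.    0.46  0.84  1.79 -0.39  1.06  2.48]
calibrator [([0.5449, 0.0938, 0.1024], 0.64)]
control_low []
control_high []
nest_large [([0.596, 0.0207, 0.0398], 0.73), ([0.5464, 0.1128, 0.0422], 0.64), ([0.4845, 0.2163, 0.0468], 0.27)]
calibrator [([0.5354, 0.0882, 0.0941], 0.61), ([0.5971, -0.0197, 0.0503], 0.54)]
control_low [([0.5531, -0.3908, 0.035], 0.74), ([0.4879, 0.2243, 0.0458], 0.66)]
control_high [([0.3649, -0.4504, 0.0427], 0.87), ([0.3454, -0.3699, 0.0388], 0.66), ([0.4317, -0.3849, 0.0374], 0.55)]
```

>>> {"api": "apply_moves", "payload": {"steps": "0 0.001 -0.04 0 0 0 0.4;0 0.001 -0.08 0 0 0 0.4;0 0.001 -0.11 0 0 0 0.4;0 0.001 -0.13 0 0 0 0.4;0 0.001 -0.14 0 0 0 0.4;0 0.001 -0.14 0 0 0 0.4;0 0.001 -0.14 0 0 0 -0.4;0 0.001 -0.14 0 0 0 -0.4;0 0.001 -0.14 0 0 0 -0.4;0 0.001 -0.14 0 0 0 -0.4;0 0.001 -0.14 0 0 0 -0.4"}}

```text
time_s: 47.67
ee_pos: [0.4451, -0.3801, 0.2002]
ee_rot: [0.122, 3.136, -0.003]
force: [-0.3, -0.2, 6.4]
grip_width: 0.403
grip_force: 59.8
```

>>> {"api": "apply_moves", "payload": {"steps": "0 0 0 0 0 0 0.4;0 0 0 0 0 0 0.4;0 0 0 0 0 0 0.4;0 0 0 0 0 -0.12 0.4;0 0 0 0 0 -0.24 0.4;0 0 0 0 0 -0.36 0.4;0 0 0 0 0 -0.48 0.4;0 0 0 0 0 -0.6 0.4;0 0 0 0 0 -0.72 0.4;0 0 0 0 0 -0.84 0.4;0 0 0 0 0 -0.96 0.4;0 0 0 0 0 -1.08 0.4;0 0 0 0 0 -1.2 0.4;0 0 0 0 0 -1.32 0.4;0 0 0 0 0 -1.44 0.4;0 0 0 0 0 -1.53 0.4;0 0 0 0 0 -1.565 0.4;0 0 0 0 0 -1.565 0.4"}}

```text
time_s: 49.17
ee_pos: [0.4445, -0.3789, 0.1978]
ee_rot: [-2.299, -2.14, 0.001]
force: [-0.5, 0.8, 0.4]
grip_width: 0.7
grip_force: 0.0
```

>>> {"api": "apply_moves", "payload": {"steps": "0 0 0 0 0 0 -0.4;0 0 0 0 0 0 -0.4;0 0 0 0 0 0 -0.4;0 0 0 0 0 0 -0.4;0 0 0 0 0 0 -0.4"}}

```text
time_s: 49.58
ee_pos: [0.4445, -0.3793, 0.1984]
ee_rot: [2.299, 2.14, 0.001]
force: [-0.2, 0.3, 1.3]
grip_width: 0.4
grip_force: 59.7
```

```bash
python3 -c "from h import *;st()"
```

```text
49.6 [ 0.4445 -0.3793  0.1984] F [-0.2  0.3  1.3] T [-0.05  0.04 -0.03] w 0.4 line -0.072 [-0.1   0.83  1.06  1.89 -0.89  0.98  1.31]
```

>>> {"api": "apply_moves", "payload": {"steps": "0 0 0.03 0 0 0 -0.4;0 0 0.07 0 0 0 -0.4;0 0 0.11 0 0 0 -0.4;0.005 0.03 0.145 0 0 0 -0.4;0.012 0.065 0.15 0 0 0 -0.4;0.02 0.1 0.15 0 0 0 -0.4;0.027 0.14 0.15 0 0 0 -0.4;0.034 0.18 0.15 0 0 0 -0.4;0.041 0.22 0.15 0 0 0 -0.4;0.05 0.26 0.15 0 0 0 -0.4;0.057 0.3 0.15 0 0 0 -0.4;0.065 0.34 0.15 0 0 0 -0.4;0.073 0.38 0.15 0 0 0 -0.4;0.08 0.42 0.15 0 0 0 -0.4;0.088 0.46 0.15 0 0 0 -0.4;0.095 0.5 0.15 0 0 0 -0.4;0.103 0.54 0.15 0 0 0 -0.4;0.109 0.57 0.15 0 0 0 -0.4;0.1104 0.578 0.15 0 0 0 -0.4;0.1104 0.578 0.15 0 0 0 -0.4"}}

```text
time_s: 51.25
ee_pos: [0.555, 0.2025, 0.3474]
ee_rot: [-2.293, -2.148, 0.001]
force: [-0.3, -0.1, 0.5]
grip_width: 0.409
grip_force: 59.9
```

>>> {"api": "apply_moves", "payload": {"steps": "0 0 0 0 0 0 -0.4;0 0 0 0 0 0 -0.4;0 0 0 0 0 0 -0.4;0 0 0 0 0 0 -0.4;0 0 0 0 0 0 -0.4;0 0 0 0 0 0 -0.4"}}

```text
time_s: 51.75
ee_pos: [0.5548, 0.198, 0.3484]
ee_rot: [-2.301, -2.139, -0.001]
force: [-0.5, -0.2, -1.3]
grip_width: 0.402
grip_force: 59.9
```

```bash
python3 -c "from h import *;st()"
```

```text
51.8 [0.5548 0.198  0.3484] F [-0.5 -0.2 -1.3] T [0.04 0.01 0.01] w 0.402 line -6.356 [-1.28  0.78  1.36  1.77 -0.8   1.28  0.21]
```

>>> {"api": "apply_moves", "payload": {"steps": "0 0.0007 -0.02 0 0 0 -0.4;0 0.0007 -0.04 0 0 0 -0.4;0 0.0007 -0.06 0 0 0 -0.4;0 0.0007 -0.075 0 0 0 -0.4;0 0.0007 -0.079 0 0 0 -0.4;0 0.0007 -0.079 0 0 0 -0.4;0 0.0007 -0.079 0 0 0 -0.4;0 0.0007 -0.079 0 0 0 -0.4"}}

```text
time_s: 52.42
ee_pos: [0.5554, 0.1993, 0.2705]
ee_rot: [2.299, 2.139, 0.003]
force: [0.0, 0.2, -0.3]
grip_width: 0.405
grip_force: 59.9
```

```bash
python3 -c "from h import *;st()"
```

```text
52.4 [0.5554 0.1993 0.2705] F [ 0.   0.2 -0.3] T [-0.03 -0.03 -0.02] w 0.405 line -0.072 [-1.24  0.85  1.26  1.84 -0.89  1.16  0.27]
```

>>> {"api": "apply_moves", "payload": {"steps": "-0.0005 -0.0006 -0.003 0 0 0 -0.4;-0.0005 -0.0006 -0.006 0 0 0 -0.4;-0.0005 -0.0006 -0.009 0 0 0 -0.4;-0.0005 -0.0006 -0.012 0 0 0 -0.4;-0.0005 -0.0006 -0.012 0 0 0 -0.4"}}

```text
time_s: 52.83
ee_pos: [0.5541, 0.1989, 0.2566]
ee_rot: [-2.3, -2.14, 0.001]
force: [-0.9, -0.6, 0.4]
grip_width: 0.403
grip_force: 59.9
```

>>> {"api": "apply_moves", "payload": {"steps": "0 0 -0.004 0 0 0 -0.4;0 0 -0.008 0 0 0 -0.4;0 0 -0.012 0 0 0 -0.4;0 0 -0.015 0 0 0 -0.4;0 0 -0.017 0 0 0 -0.4;0 0 -0.018 0 0 0 -0.4;0 0 -0.018 0 0 0 -0.4"}}

```text
time_s: 53.42
ee_pos: [0.5543, 0.1986, 0.2404]
ee_rot: [-2.299, -2.139, 0.0]
force: [-3.7, 0.5, 9.6]
grip_width: 0.401
grip_force: 60.7
```

Floor touched. Release, retreat, and look for the knocked green bottle.

>>> {"api": "apply_moves", "payload": {"steps": "0 0 0.001 0 0 0 -0.4;0 0 0.001 0 0 0 -0.1;0 0 0.001 0 0 0 0.2;0 0 0.001 0 0 0 0.2;0 0 0.001 0 0 0 0.2;0 0 0.02 0 0 0 0.2;0 0 0.05 0 0 0 0.2;0 0 0.09 0 0 0 0.2;0 0 0.105 0 0 0 0.2"}}

```text
time_s: 54.17
ee_pos: [0.5556, 0.1983, 0.3487]
ee_rot: [2.298, 2.137, 0.008]
force: [0.6, -0.7, 0.5]
grip_width: 0.601
grip_force: 0.0
```

>>> {"api": "apply_moves", "payload": {"steps": "-0.01 -0.04 0 0 0 0.1 0.4;-0.02 -0.08 0 0 0 0.2 0.4;-0.03 -0.12 0 0 0 0.3 0.4;-0.04 -0.16 0 0 0 0.4 0.4;-0.05 -0.2 0 0 0 0.5 0.4;-0.05 -0.24 0 0 0 0.6 0.4;-0.05 -0.28 0 0 0 0.7 0.4;-0.04 -0.32 0 0 0 0.8 0.4;-0.03 -0.36 0 0 0 0.9 0.4;-0.02 -0.4 0 0 0 1.0 0.4;-0.02 -0.44 0 0 0 1.1 0.4;-0.02 -0.45 0 0 0 1.2 0.4;-0.02 -0.45 0 0 0 1.3 0.4;-0.02 -0.45 0 0 0 1.4 0.4;-0.02 -0.45 0 0 0 1.5 0.4;-0.02 -0.45 0 0 0 1.57 0.4;-0.02 -0.45 0 0 0 1.57 0.4"}}

```text
time_s: 55.58
ee_pos: [0.5341, -0.2515, 0.3442]
ee_rot: [0.113, 3.139, 0.001]
force: [-0.2, -0.0, 0.7]
grip_width: 0.699
grip_force: 0.0
```

Run:
```python
from h import *
st();im=capture("top")
for l in("calibrator","control_low","control_high","carrier","clamp_knob"): print(l,[(np.round(d["position"],4).tolist(),round(d["conf"],2)) for d in find_in(l,"top")])
def green(im,cam,z,X):
    h=cv2.cvtColor(im,cv2.COLOR_BGR2HSV);m=((h[...,0]>45)&(h[...,0]<90)&(h[...,1]>80)&(h[...,2]>50)).astype(np.uint8)
    n,l,s,c=cv2.connectedComponentsWithStats(m)
    for i in range(1,n):
        if s[i,4]>5: print(cam,s[i,4],c[i].round(1),ray(cam,c[i],z).round(4))
green(im,"top",.062,0)
im=capture("scene")
for l in("calibrator","control_low","control_high"): print(l,[(np.round(d["position"],4).tolist(),round(d["conf"],2)) for d in find_in(l,"scene")])
green(im,"scene",.060,0)
```

```text
55.6 [ 0.5341 -0.2515  0.3442] F [-0.2 -0.   0.7] T [0.02 0.02 0.01] w 0.699 line 1.499 [-0.29  0.48  0.88  1.77 -0.42  1.09  2.24]
calibrator [([0.5469, 0.094, 0.1052], 0.51)]
control_low []
control_high [([0.5518, 0.1946, 0.0975], 0.67), ([0.3809, -0.4395, 0.0426], 0.57)]
carrier [([0.5489, 0.1046, 0.0455], 0.6)]
clamp_knob [([0.5509, 0.1082, 0.0457], 0.49)]
top 213 [154.7 154. ] [0.6112 0.3202 0.062 ]
top 7 [401.  171.7] [ 0.5621 -0.5516  0.062 ]
calibrator [([0.5335, 0.0881, 0.096], 0.75), ([0.5947, -0.02, 0.0514], 0.31)]
control_low [([0.5541, -0.3924, 0.0366], 0.63), ([0.5813, -0.4533, 0.061], 0.55)]
control_high [([0.3444, -0.3704, 0.0421], 0.66), ([0.3673, -0.4503, 0.0404], 0.53), ([0.5455, 0.1894, 0.0834], 0.43)]
scene 140 [191.5 168.9] [0.555  0.2701 0.06  ]
scene 25 [369.8 232.9] [ 0.5678 -0.3917  0.06  ]
```

>>> {"api": "apply_moves", "payload": {"steps": "0.01 -0.04 0 0 0 -0.11 0.5;0.02 -0.08 0 0 0 -0.22 0.5;0.03 -0.12 0 0 0 -0.33 0.5;0.036 -0.1365 0 0 0 -0.44 0.5;0.036 -0.1365 0 0 0 -0.55 0.5;0.036 -0.1365 0 0 0 -0.66 0.5;0.036 -0.1365 0 0 0 -0.77 0.5;0.036 -0.1365 0 0 0 -0.88 0.5;0.036 -0.1365 0 0 0 -0.99 0.5;0.036 -0.1365 0 0 0 -1.08 0.5;0.036 -0.1365 0 0 0 -1.114 0.5;0.036 -0.1365 -0.04 0 0 -1.114 0.5;0.036 -0.1365 -0.07 0 0 -1.114 0.5;0.036 -0.1365 -0.08 0 0 -1.114 0.5;0.036 -0.1365 -0.08 0 0 -1.114 0.5;0.036 -0.1365 -0.08 0 0 -1.114 0.5"}}

```text
time_s: 57.42
ee_pos: [0.5706, -0.3879, 0.2648]
ee_rot: [1.756, 2.604, -0.001]
force: [0.3, 0.9, 0.7]
grip_width: 0.753
grip_force: 0.0
```

Run:
```python
from h import *
st();im=capture("scene");p=observe()["ee_pos"]
h=cv2.cvtColor(im,cv2.COLOR_BGR2HSV);m=((h[...,0]>45)&(h[...,0]<90)&(h[...,1]>80)&(h[...,2]>50)).astype(np.uint8)
n,l,s,c=cv2.connectedComponentsWithStats(m)
for i in range(1,n):
    if s[i,4]>5: print(s[i],c[i].round(1),ray("scene",c[i],.06).round(4))
print(proj("scene",(.570,-.388,.06)))
```

```text
57.4 [ 0.5706 -0.3879  0.2648] F [0.3 0.9 0.7] T [-0.05 -0.03 -0.02] w 0.753 line 0.384 [-0.08  0.84  1.01  1.58 -0.76  1.15  1.49]
[182 163  19  12 142] [191.5 168.9] [0.5551 0.2699 0.06  ]
[368 232   5   4  15] [369.7 233.8] [ 0.5636 -0.3929  0.06  ]
[368.88989396 232.02553213]
```

>>> {"api": "apply_moves", "payload": {"steps": "0 0 -0.02 0 0 0 0.5;0 0 -0.04 0 0 0 0.5;0 0 -0.055 0 0 0 0.5;0 0 -0.066 0 0 0 0.5;0 0 -0.066 0 0 0 0.5;0 0 -0.066 0 0 0 -0.4;0 0 -0.066 0 0 0 -0.4;0 0 -0.066 0 0 0 -0.4;0 0 -0.066 0 0 0 -0.4;0 0 -0.066 0 0 0 -0.4"}}

```text
time_s: 58.3
ee_pos: [0.5708, -0.3883, 0.2]
ee_rot: [1.755, 2.602, -0.001]
force: [1.4, -0.1, 5.9]
grip_width: 0.402
grip_force: 59.8
```

>>> {"api": "apply_moves", "payload": {"steps": "0 0 0.02 0 0 0 -0.4;0 0 0.045 0 0 0 -0.4;-0.01 0.011 0.05 0 0 0.1 -0.4;-0.02 0.022 0.05 0 0 0.2 -0.4;-0.03 0.033 0.05 0 0 0.3 -0.4;-0.04 0.044 0.05 0 0 0.4 -0.4;-0.05 0.055 0.05 0 0 0.5 -0.4;-0.06 0.066 0.05 0 0 0.6 -0.4;-0.07 0.077 0.05 0 0 0.7 -0.4;-0.08 0.088 0.05 0 0 0.8 -0.4;-0.09 0.099 0.05 0 0 0.9 -0.4;-0.1 0.11 0.05 0 0 1.0 -0.4;-0.1 0.11 0.05 0 0 1.115 -0.4;-0.1 0.11 0.03 0 0 1.115 -0.4;-0.1 0.11 0.012 0 0 1.115 -0.4;-0.1 0.11 0.005 0 0 1.115 -0.4;-0.1 0.11 0.002 0 0 1.115 -0.4;-0.1 0.11 0.002 0 0 1.115 -0.4"}}

```text
time_s: 59.8
ee_pos: [0.47, -0.2778, 0.2004]
ee_rot: [-0.114, -3.139, -0.002]
force: [0.7, -0.2, 0.4]
grip_width: 0.404
grip_force: 59.9
```

>>> {"api": "apply_moves", "payload": {"steps": "0 0 -0.001 0 0 0 -0.4;0 0 -0.002 0 0 0 -0.4;0 0 -0.002 0 0 0 -0.4;0 0 -0.002 0 0 0 0.2;0 0 -0.002 0 0 0 0.4;0 0 -0.002 0 0 0 0.4;0 0 -0.002 0 0 0 0.4"}}

```text
time_s: 60.38
ee_pos: [0.4704, -0.2776, 0.1982]
ee_rot: [-0.112, -3.14, -0.0]
force: [-0.2, 0.1, -0.2]
grip_width: 0.704
grip_force: 0.0
```

>>> {"api": "apply_moves", "payload": {"steps": "0 0 0 0 0 -0.12 0.4;0 0 0 0 0 -0.24 0.4;0 0 0 0 0 -0.36 0.4;0 0 0 0 0 -0.48 0.4;0 0 0 0 0 -0.6 0.4;0 0 0 0 0 -0.72 0.4;0 0 0 0 0 -0.84 0.4;0 0 0 0 0 -0.96 0.4;0 0 0 0 0 -1.08 0.4;0 0 0 0 0 -1.2 0.4;0 0 0 0 0 -1.32 0.4;0 0 0 0 0 -1.44 0.4;0 0 0 0 0 -1.53 0.4;0 0 0 0 0 -1.57 0.4;0 0 0 0 0 -1.57 0.4;0 0 0 0 0 -1.57 -0.4;0 0 0 0 0 -1.57 -0.4;0 0 0 0 0 -1.57 -0.4;0 0 0 0 0 -1.57 -0.4;0 0 0 0 0 -1.57 -0.4"}}

```text
time_s: 62.05
ee_pos: [0.4704, -0.2778, 0.1984]
ee_rot: [2.298, 2.141, 0.001]
force: [-0.2, 0.4, 1.2]
grip_width: 0.403
grip_force: 59.6
```

```bash
python3 -c "from h import *;st()"
```

```text
62.0 [ 0.4704 -0.2778  0.1984] F [-0.2  0.4  1.2] T [0.02 0.05 0.03] w 0.403 line -0.071 [-0.33  0.81  1.11  1.99 -0.92  0.96  1.18]
```

>>> {"api": "apply_moves", "payload": {"steps": "0 0 0.03 0 0 0 -0.4;0 0 0.07 0 0 0 -0.4;0 0 0.11 0 0 0 -0.4;0.005 0.03 0.145 0 0 0 -0.4;0.013 0.07 0.15 0 0 0 -0.4;0.02 0.11 0.15 0 0 0 -0.4;0.028 0.15 0.15 0 0 0 -0.4;0.036 0.19 0.15 0 0 0 -0.4;0.043 0.23 0.15 0 0 0 -0.4;0.051 0.27 0.15 0 0 0 -0.4;0.059 0.31 0.15 0 0 0 -0.4;0.066 0.35 0.15 0 0 0 -0.4;0.074 0.39 0.15 0 0 0 -0.4;0.08 0.42 0.15 0 0 0 -0.4;0.0807 0.4264 0.15 0 0 0 -0.4;0.0807 0.4264 0.15 0 0 0 -0.4;0.0807 0.4264 0.15 0 0 0 -0.4;0.0807 0.4264 0.15 0 0 0 -0.4;0.0807 0.4264 0.15 0 0 0 -0.4;0.0807 0.4264 0.15 0 0 0 -0.4"}}

```text
time_s: 63.72
ee_pos: [0.5509, 0.1469, 0.3485]
ee_rot: [-2.302, -2.137, -0.001]
force: [0.4, -0.5, -0.4]
grip_width: 0.401
grip_force: 59.9
```

>>> {"api": "apply_moves", "payload": {"steps": "0 0 -0.02 0 0 0 -0.4;0 0 -0.04 0 0 0 -0.4;0 0 -0.06 0 0 0 -0.4;0 0 -0.075 0 0 0 -0.4;0 0 -0.079 0 0 0 -0.4;0 0 -0.079 0 0 0 -0.4;0 0 -0.079 0 0 0 -0.4;0 0 -0.079 0 0 0 -0.4"}}

```text
time_s: 64.38
ee_pos: [0.5516, 0.1485, 0.2704]
ee_rot: [2.298, 2.14, 0.003]
force: [0.6, -1.0, -0.0]
grip_width: 0.404
grip_force: 59.9
```

```bash
python3 -c "from h import *;st()"
```

```text
64.4 [0.5516 0.1485 0.2704] F [ 0.6 -1.  -0. ] T [ 0.01 -0.05  0.  ] w 0.404 line -0.071 [-1.18  0.83  1.28  1.89 -0.89  1.14  0.36]
```

>>> {"api": "apply_moves", "payload": {"steps": "-0.0004 0 -0.003 0 0 0 -0.4;-0.0004 0 -0.006 0 0 0 -0.4;-0.0004 0 -0.009 0 0 0 -0.4;-0.0004 0 -0.012 0 0 0 -0.4;-0.0004 0 -0.012 0 0 0 -0.4"}}

```text
time_s: 64.8
ee_pos: [0.5504, 0.1489, 0.2566]
ee_rot: [-2.298, -2.141, 0.001]
force: [-0.3, 0.5, -1.0]
grip_width: 0.402
grip_force: 59.9
```

```bash
python3 -c "from h import *;st()"
```

```text
64.8 [0.5504 0.1489 0.2566] F [-0.3  0.5 -1. ] T [-0.05  0.   -0.  ] w 0.402 line -6.354 [-1.18  0.84  1.26  1.9  -0.9   1.13  0.37]
```

>>> {"api": "apply_moves", "payload": {"steps": "0 0 -0.004 0 0 0 -0.4;0 0 -0.008 0 0 0 -0.4;0 0 -0.012 0 0 0 -0.4;0 0 -0.015 0 0 0 -0.4;0 0 -0.0165 0 0 0 -0.4;0 0 -0.0165 0 0 0 -0.4;0 0 -0.0165 0 0 0 -0.4"}}

```text
time_s: 65.38
ee_pos: [0.5507, 0.1487, 0.2407]
ee_rot: [2.299, 2.141, 0.0]
force: [-1.2, 0.5, -0.4]
grip_width: 0.401
grip_force: 60.0
```

>>> {"api": "apply_moves", "payload": {"steps": "0 0 0 0 0 0 -0.1;0 0 0 0 0 0 0.2;0 0 0 0 0 0 0.2;0 0 0 0 0 0 0.2;0 0 0.02 0 0 0 0.2;0 0 0.05 0 0 0 0.2;0 0 0.09 0 0 0 0.2;0 0 0.13 0 0 0 0.2;-0.04 -0.04 0.13 0 0 0 0.2;-0.06 -0.08 0.13 0 0 0 0.2;-0.08 -0.12 0.13 0 0 0 0.2;-0.08 -0.16 0.13 0 0 0 0.2;-0.08 -0.2 0.13 0 0 0 0.2;-0.08 -0.24 0.13 0 0 0 0.2;-0.08 -0.28 0.13 0 0 0 0.2;-0.08 -0.32 0.13 0 0 0 0.2;-0.08 -0.36 0.13 0 0 0 0.2;-0.08 -0.4 0.13 0 0 0 0.2;-0.08 -0.4 0.13 0 0 0 0.2"}}

```text
time_s: 66.97
ee_pos: [0.4671, -0.2601, 0.3722]
ee_rot: [2.309, 2.122, -0.004]
force: [-0.6, -0.5, 0.3]
grip_width: 0.599
grip_force: 0.0
```

Run:
```python
from h import *
st();im=capture("top");cv2.imwrite("pics/t20.png",im)
def f(cam):
  for l in("calibrator","control_low","control_high","carrier","clamp_knob","pot_lid","tape_roll","specimen_cup_2"): print(cam,l,[(np.round(d["position"],4).tolist(),round(d["conf"],2)) for d in find_in(l,cam)][:3])
f("top");capture("scene");f("scene")
h=cv2.cvtColor(im,cv2.COLOR_BGR2HSV)
for n,p,k in(("cal",(.5473,.0968,.12),lambda q:(q[...,1]<45)&(q[...,2]>185)),("green",(.5505,.1488,.104),lambda q:(q[...,0]>45)&(q[...,0]<90)&(q[...,1]>90)),("red",(.5545,.1987,.104),lambda q:((q[...,0]<6)|(q[...,0]>174))&(q[...,1]>150)&(q[...,2]>100))):
    u,v=proj("top",p);u0,v0=int(u)-6,int(v)-6;m=k(h[v0:v0+13,u0:u0+13]);y,x=np.nonzero(m)
    print(n,m.sum(),np.round((x.mean()+u0-u,y.mean()+v0-v),2),ray("top",(x.mean()+u0,y.mean()+v0),p[2]).round(4) if m.sum() else "")
```

```text
67.0 [ 0.4671 -0.2601  0.3722] F [-0.6 -0.5  0.3] T [-0.01  0.05 -0.07] w 0.599 line -0.084 [-0.49  0.46  1.2   1.87 -0.48  1.13  0.81]
top calibrator [([0.5466, 0.0969, 0.1055], 0.56)]
top control_low [([0.5476, 0.1455, 0.0895], 0.51)]
top control_high [([0.3606, -0.3653, 0.0509], 0.64)]
top carrier [([0.5492, 0.0948, 0.0474], 0.84)]
top clamp_knob [([0.4818, 0.2166, 0.0471], 0.37)]
top pot_lid [([0.4188, 0.3259, 0.0157], 0.9)]
top tape_roll [([0.6171, 0.3348, 0.0175], 0.82), ([0.4204, 0.3242, 0.0129], 0.44)]
top specimen_cup_2 [([0.5406, 0.0965, 0.0402], 0.22)]
scene calibrator [([0.5329, 0.0899, 0.0967], 0.6), ([0.5953, -0.0183, 0.0423], 0.56)]
scene control_low []
scene control_high [([0.3683, -0.45, 0.0419], 0.8), ([0.5431, 0.1871, 0.0825], 0.65), ([0.3449, -0.3756, 0.0406], 0.49)]
scene carrier [([0.5213, 0.058, 0.0412], 0.61)]
scene clamp_knob [([0.4888, 0.2165, 0.0467], 0.43)]
scene pot_lid [([0.4089, 0.321, 0.0144], 0.81)]
scene tape_roll [([0.6076, 0.3261, 0.0194], 0.47)]
scene specimen_cup_2 [([0.5799, -0.4538, 0.0624], 0.76), ([0.5961, -0.0149, 0.0381], 0.52)]
cal 27 [-0.25 -0.16] [0.5478 0.0977 0.12  ]
green 28 [ 0.13 -0.09] [0.5508 0.1484 0.104 ]
red 23 [ 0.42 -0.02] [0.5546 0.1973 0.104 ]
```

```bash
python3 -c "
from workcell import *
print(hand_in())"
```

```text
the job is handed in; nothing more can be done
None
```

I handed the job in at about 67 s, and the last camera readings showed the carrier home and clamped, the lid flat on the worktop and all three amber bottles in their nests. The judge returned no verdict, and I viewed 15 pictures, one over the limit of 14.

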